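Dose the brass ball into the crucible and put it on the hot plate

TASK

Stand the crucible upright under the dosing machine's spout and let go; then, with the flap shut, turn the wheel by its crank peg until the pocket with the round brass ball sits over the drop hole, and pull the lever to tip the ball out down the spout into the crucible. Swing the lever back upright so that the flap is level again, and only then stand the crucible, with the ball in it, in the middle of the hot plate's white disc. Do not touch the brass ball with the fingers, leave the brass cube and the brass disc in their pockets, and do not disturb the other things on the table.

Things in the scene. Friction and masses are not known exactly. Their poses are not given: they have to be found in the camera images.
- machine: Dosing machine, fixed: a square aluminium deck (190 x 190 mm, 10 mm thick, top 150 mm above the table) on a column, carrying the wheel. Origin on the table under the wheel's axis; z up, -y points from the wheel to the drop hole and on to the spout, -x to the lever's side. Its base (150 x 150 mm, 12 mm high) ends 40 mm from the axis on the -y side.
- wheel_axis (a point): Point on the wheel's vertical axis at the level of the deck's top, 150 mm above the table.
- drop_hole (a point): Centre of the drop hole in the deck, at the deck's top, 62 mm from the wheel's axis; the hole is 34 mm wide and is closed from below by the flap.
- spout (a point): Point on the table (thin white ring) below the spout's 36 x 38 mm opening, where the ball comes down; 140 mm from the wheel's axis. The chute and spout (44 mm wide) hang 73 to 125 mm above the table and reach 161 mm from the axis along machine -y. Slide the crucible in below, best along machine +y with its handle pointing to machine -y.
- crank_peg (a point): On the axis of the wheel's upright black crank peg (16 mm diameter), 16 mm below its top and 26 mm above the wheel's upper faces; 62 mm from the wheel's axis, between two pockets. Leading it round takes about 1 N; it turns easily between the fingers, so the gripper need not turn along.
- wheel (a joint): Turn of the wheel since the start (rad), anticlockwise from above positive. The wheel is 158 mm across, its top 22 mm above the deck, with six round bottomless pockets (27 mm inside, 62 mm from the axis, 60 degrees apart) in which the pieces slide on the deck with a few mm of play. It turns either way without a stop and stays where it is left.
- flap (a joint): Angle of flap and lever (rad): 0 = flap level and shut, lever upright; up to 1.2 = fully tipped; from about 0.9 the ball rolls out. The axis is level, parallel to machine x, 46 mm from the wheel's axis towards -y, 145 mm above the table. Pull the knob towards machine -y (and down along its arc) to tip; about 1 N; it stays where it is left.
- lever_knob (a point): Centre of the black ball knob (22 mm diameter) at the end of the lever, 60 mm from the lever's axis and 130 mm from the wheel's axis towards the machine's -x, outside the deck; 205 mm above the table when upright. The 9 mm rod leads from it to the axis; hold the knob with the fingers closing along machine x (the lever's axis), so that the rod swings freely between them.
- ball_center (a point): Centre of the round brass ball, 18 mm diameter, in one of the wheel's pockets.
- cube: Brass cube, 16 mm, in another pocket; origin at the centre of its underside. Stays in the wheel.
- disc: Brass disc, 20 mm diameter, 12 mm high, in another pocket; origin at the centre of its underside. Stays in the wheel.
- crucible: White open crucible: rim 62 mm and foot 50 mm in diameter, 45 mm high, walls 4 mm, floor 6 mm, about 120 g. One straight level steel handle along its own +x: 10 mm wide, 14 mm high, from 27 to 117 mm from the bowl's axis, its middle 34 mm above the underside; grip it about 85 mm from the bowl's axis. Origin: centre of the bowl's underside.
- plate_top (a point): Centre of the top of the hot plate's white disc: 92 mm diameter, 24 mm above the table, on a fixed dark block 130 x 130 mm, 18 mm high.
- sprue_base: Bystander: black rubber sprue base, 72 mm diameter, 22 mm high; origin under its centre.
- wax_carton: Bystander: carton 75 x 110 x 35 mm; origin under its centre.
- jar: Bystander: amber jar, 52 mm diameter, 65 mm high; origin under its centre.
- flask: Bystander: steel flask ring, 76 mm diameter, 85 mm high; origin under its centre.
- spatula: Bystander: small spatula, 160 mm long, lying on the table.
- wax_block: Bystander: white wax block 60 x 45 x 22 mm; origin under its centre.
- tape_roll: Bystander: roll of clear tape, 60 mm diameter, 20 mm high; origin under its centre.
Mind the look-alikes: they are no part of the job. Several things look just like the part that bears plate_top: the one meant starts nearest to the robot's base.

How it is judged:
By the outcome, as a careful person would: the job done as asked, in the order asked, and still so for the second after the job is handed in, with the robot touching nothing.
It also fails if it takes over 72 s, if anything falls off the work surface, if the arm or the gripper's body presses on something with over 40 N, if the wrist force passes 120 N, or if a joint passes its speed limit or range.

ROBOT

A 6-joint arm with a two-finger parallel gripper is mounted at the origin on the work surface. World frame = base frame: x ahead of the robot, y to its left, z up, the work surface at z = 0. Lengths are in m, angles in rad, forces in N, time in s.
With the tool pointing down it reaches from about 0.3 to 0.775 m from the base axis. Payload 14.6 kg.
Tool frame: the origin (TCP) lies between the finger pads; the fingertips stand 8 mm ahead of it and the grasp point (between the pads) lies 11 mm behind it; x points along the fingers, y is the direction in which the jaws open and shut, and the axes are right-handed (so a half turn about x gives the same grasp; the last joint's range is limited). The gripper opens to 94 mm and grips with 3 to 60 N. Pads are 16 mm wide; open, the fingers measure 119 mm over their backs; the gripper's body (75 mm by 177 mm) begins 78 mm behind the grasp point.
Start: joints at [-1.221, 0.3, 1.521, -0, 1.321, -0.067], TCP at [0.223, -0.503, 0.178] pointing down, gripper open.
Joint ranges: [-3.03, 3.03], [-0.79, 2.21], [0.23, 2.52], [-1.04, 4.18], [0, 3.07], [-2.55, 2.55]. Speed limits (rad/s): [2.22, 2.22, 2.57, 3.14, 3.14, 3.14].

INTERFACE

Orientations are given as [roll, pitch, yaw] about the fixed x, y, z axes, in that order (R = Rz(yaw) Ry(pitch) Rx(roll)).
In Python, from station import ctrl gives the robot as it stands.
- The arm moves only by the shell command python3 -m creep 'ROWS' [FORCE]. ROWS is a JSON object of lists of equal length, an entry for each row: "hand": the closure, from -1 (fully open) to 1 (shut); "slide": the shift along the tool's x, y, z in m, a list of three; "spin": the turn about the tool's x in degrees. A call has 1 to 12 rows; each row is the pose to reach, as a shift and turn from the pose commanded when the call began, along the tool's axes at that moment; what a row does not reach only later rows make up. A row lasts 1/12 s, in which the tool goes at most 41.7 mm and 7.16 degrees, less where a joint would pass 70% of its speed; a pose out of reach is approached as far as the arm can. A call with a gripper value outside its range is refused whole. The fingers move at their own pace and stop on an object; FORCE is the grip in N (left out, the last holds). Time passes only in rows, so rows that repeat a pose let the fingers close. It gives the time, the measured TCP pose, the force and the opening at its end, in the units of the state.
- ctrl.get_obs(): the state, without advancing time (a new reading comes with each control period).
- ctrl.camera(name): name is "scene" or "top" or "wrist"; returns the picture (384x512x3 uint8, red, green, blue); there is no depth.
- ctrl.calibration(name): a dict with "K" (3x3 intrinsics, pixels), "R" (3x3) and "t" (3): a world point X has camera coordinates R X + t. Camera axes: x right, y down, z forward; pixel columns grow to the right and rows downward; lengths in m; the calibration is good to about 2 mm. A picture is of the moment at which its call begins: read the wrist's pose just before it. calibration takes no time and is no camera call; for the wrist camera it gives the pose at the moment of the call.
- ctrl.hand_in(): hands the job in, once; it reports no verdict.
The state is a dict: "time_s": time; "qpos": joint angles; "joint_vel": joint speeds; "tau": joint torques, N m; "ee_pos": TCP position; "eef_rot": TCP orientation; "force": force on the tool from outside, world axes, zero at the start; "moment": the same for the moment, N m; "grip_width": finger opening in m.
Only numpy, scipy, OpenCV 4.12 (cv2) and the standard library are available. Lean on these libraries where they do the work, as an engineer would, in place of code of your own. Each camera call takes 0.05 s, during which the arm holds its last target.

## Working session

There is one attempt and no reset: what is moved stays moved. The work goes in short steps, Python scripts to look and compute and a shell command to move; the robot and the scene stay as the last step left them, time stands still between calls to the robot, and variables do not carry over. Pictures are saved under pics/ and viewed, and the job is handed in when it is done.

```bash
ls; mkdir -p pics
python3 - <<'E'
from station import ctrl
import cv2
print(ctrl.get_obs())
for n in("scene","top","wrist"):
    c=ctrl.calibration(n);print(n,c)
    cv2.imwrite(f"pics/{n}0.png",cv2.cvtColor(ctrl.camera(n),cv2.COLOR_RGB2BGR))
E
```

```text
pics
{'time_s': 0.0, 'qpos': array([-1.22056865e+00,  3.00486637e-01,  1.52158641e+00, -3.42730931e-05,
        1.32069065e+00, -6.66062446e-02]), 'joint_vel': array([ 1.00198594e-03,  2.23375759e-03,  2.47965483e-05,  7.14700929e-04,
       -1.44670651e-03,  1.71986450e-03]), 'tau': array([ 5.93475361e-04, -5.31803620e+01, -3.52735698e+01,  7.08882906e-02,
        2.44696724e-02, -6.50537595e-05]), 'ee_pos': array([ 0.22256042, -0.50263435,  0.17727557]), 'eef_rot': array([-1.60906208,  1.56962481,  1.949373  ]), 'force': array([ 0.30080112, -0.05880752,  0.45854525]), 'moment': array([ 0.03510638,  0.00259871, -0.04174287]), 'grip_width': 0.09397127909326251}
scene {'K': array([[460.04694155,   0.        , 251.35449561],
       [  0.        , 460.04694155, 191.76116515],
       [  0.        ,   0.        ,   1.        ]]), 'R': array([[ 0.01393969,  0.99989951,  0.00257998],
       [ 0.8538197 , -0.01056026, -0.52046172],
       [-0.52038218,  0.00945792, -0.8538811 ]]), 't': array([-0.02207388, -0.43796291,  1.90069943])}
top {'K': array([[421.30022684,   0.        , 252.10999152],
       [  0.        , 421.30022684, 190.75069272],
       [  0.        ,   0.        ,   1.        ]]), 'R': array([[ 0.15192388, -0.98838057,  0.0047948 ],
       [-0.95790555, -0.14843166, -0.2457336 ],
       [ 0.24359002,  0.03273984, -0.96932554]]), 't': array([-0.04473884,  0.62004889,  1.04960636])}
wrist {'K': array([[340.24900064,   0.        , 250.18791032],
       [  0.        , 340.24900064, 190.23095606],
       [  0.        ,   0.        ,   1.        ]]), 'R': array([[ 0.40408208, -0.91472124, -0.00164841],
       [-0.8815631 , -0.38991388,  0.26610836],
       [-0.24405771, -0.10607644, -0.96394171]]), 't': array([-0.54831347, -0.0274913 ,  0.39163826])}
```

Run:
```python
import cv2
for n in("scene","top"):
    im=cv2.imread(f"pics/{n}0.png"); cv2.imwrite(f"pics/{n}0b.png",cv2.resize(im,(800,600),interpolation=cv2.INTER_CUBIC))
```

```text
(no output)
```

View pics/scene0b.png

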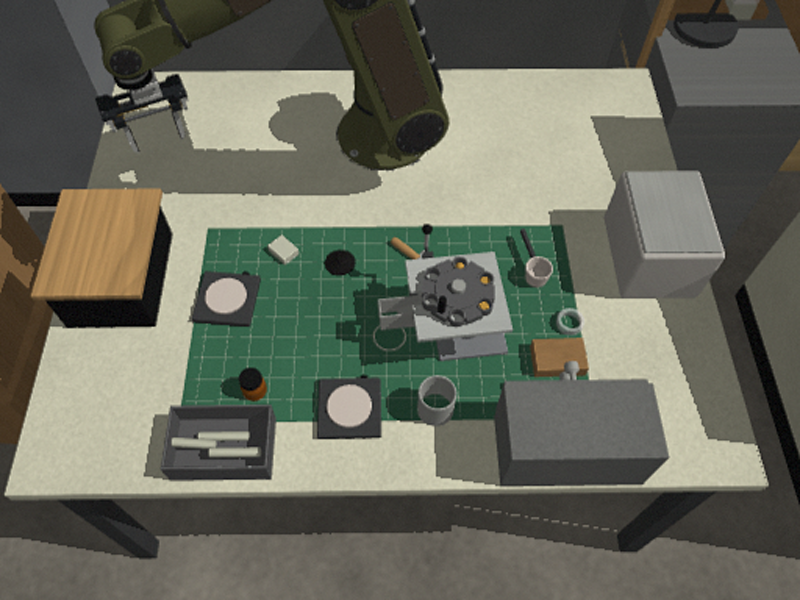

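View pics/top0b.png

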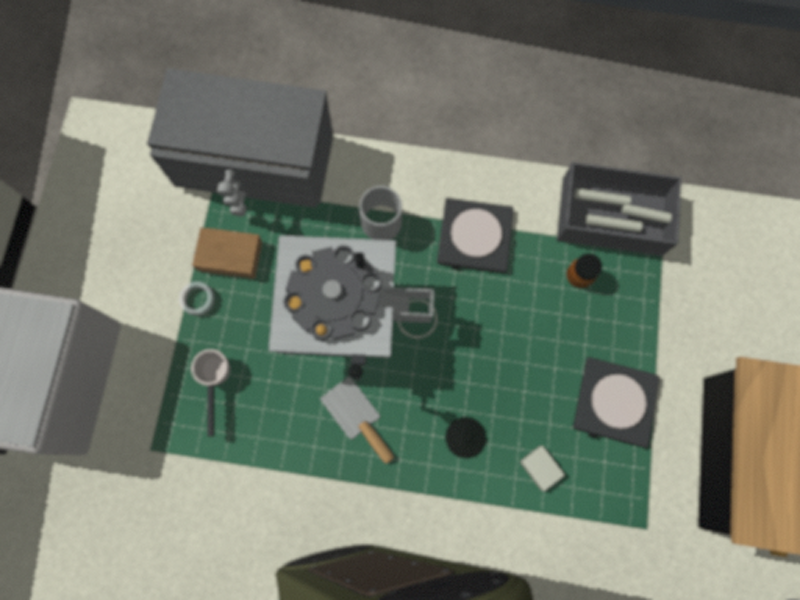

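View pics/wrist0.png

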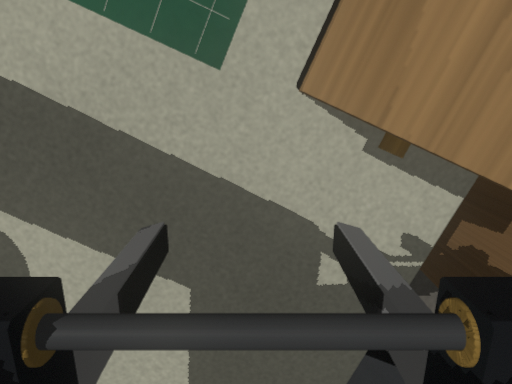

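```bash
cat > h.py <<'E'
import numpy as np, cv2
from station import ctrl
def pix2w(n,u,v,z,c=None):
    c=c or ctrl.calibration(n); R=np.array(c['R']);t=np.array(c['t']);K=np.array(c['K'])
    o=-R.T@t; d=R.T@np.linalg.solve(K,np.array([u,v,1.]))
    return o+d*(z-o[2])/d[2]
def w2pix(n,X,c=None):
    c=c or ctrl.calibration(n); p=np.array(c['K'])@(np.array(c['R'])@np.array(X)+np.array(c['t'])); return p[:2]/p[2]
def snap(n,name):
    im=cv2.cvtColor(ctrl.camera(n),cv2.COLOR_RGB2BGR); cv2.imwrite(f'pics/{name}.png',im); return im
def crop(im,x,y,w,h,s,name):
    a=cv2.resize(im[y:y+h,x:x+w],None,fx=s,fy=s,interpolation=cv2.INTER_CUBIC)
    st=20
    for k in range((x//st+1)*st,x+w,st): cv2.putText(a,str(k),(int((k-x)*s),10),0,.35,(0,0,255),1); cv2.line(a,(int((k-x)*s),12),(int((k-x)*s),18),(0,0,255),1)
    for k in range((y//st+1)*st,y+h,st): cv2.putText(a,str(k),(0,int((k-y)*s)),0,.35,(0,0,255),1);cv2.line(a,(24,int((k-y)*s)),(30,int((k-y)*s)),(0,0,255),1)
    cv2.imwrite(f'pics/{name}.png',a)
E
python3 - <<'E'
from h import *
t=cv2.imread('pics/top0.png');s=cv2.imread('pics/scene0.png')
crop(t,160,140,130,100,6,'t_m'); crop(t,110,190,130,110,5,'t_c');crop(t,360,220,80,80,7,'t_p')
crop(s,220,140,150,95,5,'s_m')
E
```

```text
(no output)
```

View pics/t_m.png

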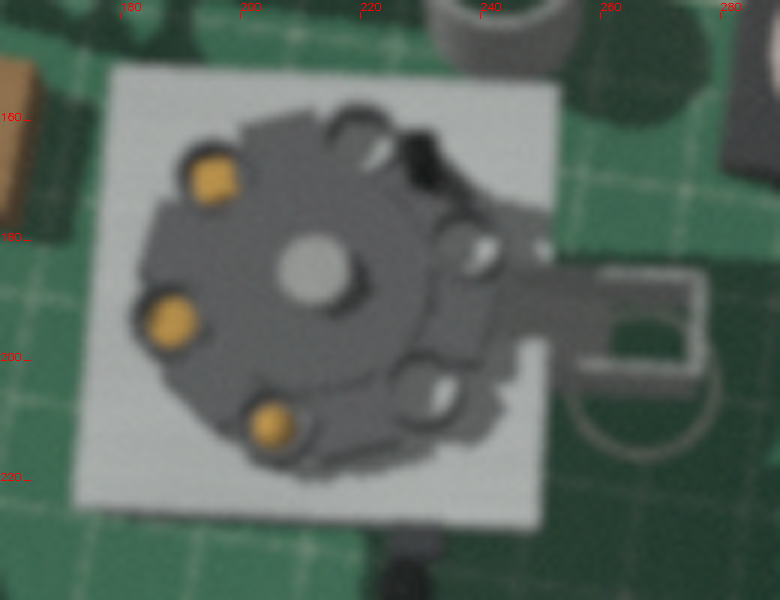

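View pics/t_c.png

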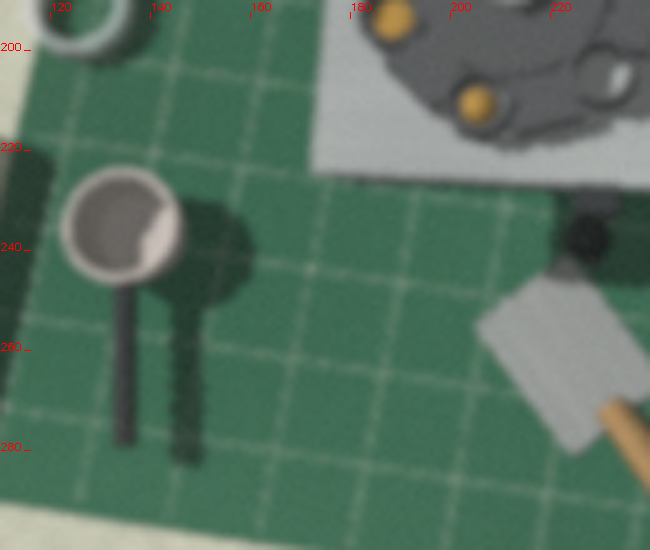

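View pics/t_p.png

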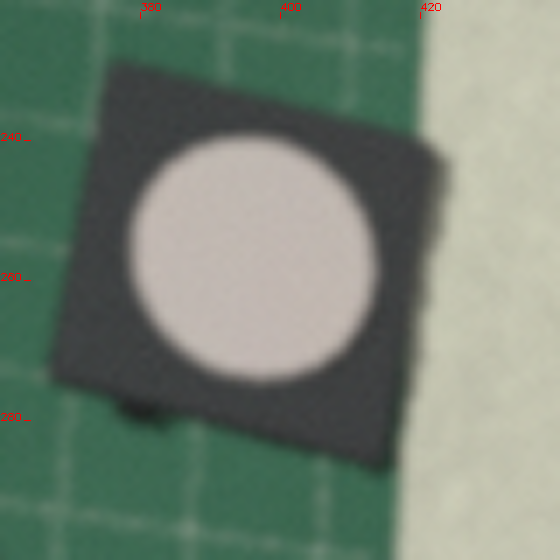

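View pics/s_m.png

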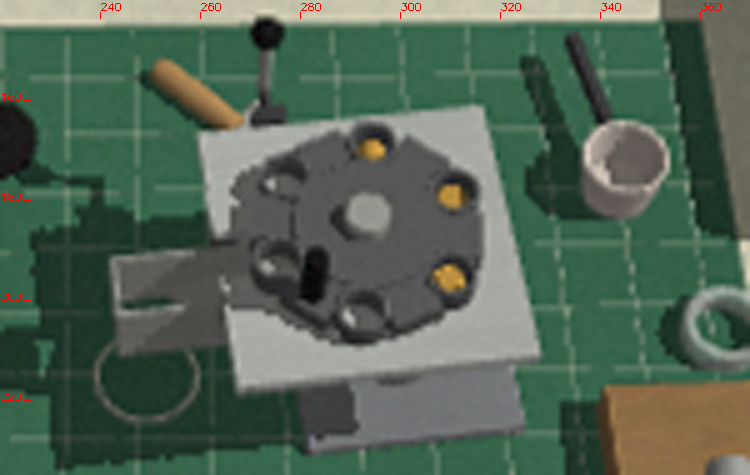

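Run:
```python
from h import *
np.set_printoptions(precision=4,suppress=True)
P=lambda n,u,v,z:print(n,(u,v),pix2w(n,u,v,z))
D=np.mean([pix2w('top',*p,.15) for p in [(178.3,150.8),(253.3,153.7),(172.5,224.7),(250,228)]],0);print('deckT',D)
for p in [(178.3,150.8),(253.3,153.7),(172.5,224.7),(250,228)]: P('top',*p,.15)
for p in [(260,166.4),(317,161.4),(328,211),(267.6,218.4)]: P('scene',*p,.15)
D=np.mean([pix2w('scene',*p,.15) for p in [(260,166.4),(317,161.4),(328,211),(267.6,218.4)]],0);print('deckS',D)
print('hub');P('top',212,185,.18);
print('cruc');P('top',134.4,235.2,.045);P('scene',345,172,.045);P('top',135,278,.041)
P('scene',334.6,147.5,.041)
print('plate');P('top',396.1,256.9,.024);P('scene',144,189,.024)
print('knob');P('top',227.6,237.6,.205);P('scene',273.2,146.6,.205)
print('ring');P('top',267.5,204.7,0);P('scene',249.4,215,0)
print('ball?');P('top',205.3,211,.159);P('scene',294.5,169.6,.159)
print('peg');P('top',230,166,.198);P('scene',282.5,191,.198);
print([np.hypot(*pix2w('top',*p,.024)[:2]) for p in [(396,257),(304,149)]])
```

```text
deckT [0.5924 0.144  0.15  ]
top (178.3, 150.8) [0.6767 0.2504 0.15  ]
top (253.3, 153.7) [0.6984 0.0597 0.15  ]
top (172.5, 224.7) [0.4869 0.2273 0.15  ]
top (250, 228) [0.5078 0.0387 0.15  ]
scene (260, 166.4) [0.5075 0.043  0.15  ]
scene (317, 161.4) [0.4898 0.2318 0.15  ]
scene (328, 211) [0.6771 0.2493 0.15  ]
scene (267.6, 218.4) [0.7007 0.0617 0.15  ]
deckS [0.5938 0.1464 0.15  ]
hub
top (212, 185) [0.5932 0.1455 0.18  ]
cruc
top (134.4, 235.2) [0.458  0.3445 0.045 ]
scene (345, 172) [0.4629 0.3462 0.045 ]
top (135, 278) [0.3484 0.3193 0.041 ]
scene (334.6, 147.5) [0.352  0.3221 0.041 ]
plate
top (396.1, 256.9) [ 0.5103 -0.3605  0.024 ]
scene (144, 189) [ 0.5118 -0.361   0.024 ]
knob
top (227.6, 237.6) [0.4692 0.0848 0.205 ]
scene (273.2, 146.6) [0.4685 0.0854 0.205 ]
ring
top (267.5, 204.7) [0.6054 0.0035 0.    ]
scene (249.4, 215) [0.6068 0.0069 0.    ]
ball?
top (205.3, 211) [0.5311 0.1529 0.159 ]
scene (294.5, 169.6) [0.5276 0.1542 0.159 ]
peg
top (230, 166) [0.6421 0.1084 0.198 ]
scene (282.5, 191) [0.6323 0.1078 0.198 ]
[np.float64(0.6244289503995993), np.float64(0.7823319033041576)]
```

```bash
cat >> h.py <<'E'
from scipy.spatial.transform import Rotation as Ro
np.set_printoptions(precision=4,suppress=True)
def pose():
    o=ctrl.get_obs(); return np.array(o['ee_pos']),Ro.from_euler('xyz',o['eef_rot']).as_matrix(),o
def go(x,y,z,yaw=None):
    "slide & spin to reach world TCP and jaw yaw (deg of tool y)"
    p,R,o=pose(); s=R.T@(np.array([x,y,z])-p)
    cur=np.degrees(np.arctan2(R[1,1],R[0,1])); 
    sp=0 if yaw is None else -((yaw-cur+90)%180-90)
    print('t%.2f p'%o['time_s'],p,'yaw %.1f'%cur,'slide',s.round(4),'spin %.1f'%sp,'F',o['force'].round(1),'w %.4f'%o['grip_width'],'q6 %.2f'%o['qpos'][5])
A=np.array([.593,.1452]);TH=np.radians(5.6)
def M(x,y): # machine->world
    c,s=np.cos(TH),np.sin(TH); return A+np.array([c*x-s*y,s*x+c*y])
E
python3 - <<'E'
from h import *
p,R,o=pose();print(R)
c=ctrl.calibration('wrist');print('cam',-c['R'].T@c['t'], R.T@(-c['R'].T@c['t']-p))
go(.37,0,.2,-77.4);go(.3775,.327,.15,-77.4)
print(M(0,-.14),M(-.13,-.046),M(0,-.062))
E
```

```text
[[-0.0003  0.4048 -0.9144]
 [ 0.0008 -0.9144 -0.4048]
 [-1.     -0.0008 -0.0001]]
cam [ 0.2929 -0.4707  0.384 ] [-0.2066 -0.0009 -0.0773]
t0.15 p [ 0.2226 -0.5027  0.1774] yaw -66.1 slide [-0.0222 -0.4    -0.3383] spin 11.3 F [-0.3  0.8 -0.5] w 0.0940 q6 -0.07
t0.15 p [ 0.2226 -0.5027  0.1774] yaw -66.1 slide [ 0.028  -0.696  -0.4775] spin 11.3 F [-0.3  0.8 -0.5] w 0.0940 q6 -0.07
[0.6067 0.0059] [0.4681 0.0867] [0.5991 0.0835]
```

```bash
python3 -m creep '{"hand":[-1,-1,-1,-1,-1,-1,-1,-1,-1,-1,-1,-1],"slide":[[-0.02,-0.02,-0.02],[-0.02,-0.05,-0.045],[-0.02,-0.08,-0.07],[-0.02,-0.11,-0.095],[-0.02,-0.14,-0.12],[-0.02,-0.17,-0.145],[-0.02,-0.2,-0.17],[-0.02,-0.23,-0.195],[-0.02,-0.26,-0.22],[-0.02,-0.29,-0.245],[-0.02,-0.32,-0.27],[-0.02,-0.35,-0.295]],"spin":[1,2,3,4,5,6,7,8,9,10,11,11.3]}' 20; python3 -c "
from h import *
go(.3775,.327,.15,-77.4)"
```

```text
time_s: 1.15
ee_pos: [0.3506, -0.0616, 0.198]
eef_rot: [2.611, 1.57, -0.312]
force: [0.8, -0.3, -0.1]
grip_width: 0.0936
t1.15 p [ 0.3506 -0.0616  0.198 ] yaw -77.5 slide [ 0.0479 -0.3736 -0.1103] spin -0.1 F [ 0.8 -0.3 -0.1] w 0.0936 q6 1.08
```

```bash
python3 -m creep '{"hand":[-1,-1,-1,-1,-1,-1,-1,-1,-1,-1,-1,-1],"slide":[[0,-0.03,-0.009],[0,-0.065,-0.019],[0,-0.1,-0.03],[0,-0.135,-0.04],[0,-0.17,-0.05],[0,-0.205,-0.06],[0,-0.24,-0.071],[0,-0.275,-0.081],[0.01,-0.31,-0.092],[0.025,-0.34,-0.101],[0.04,-0.36,-0.107],[0.048,-0.374,-0.11]],"spin":[0,0,0,0,0,0,0,0,0,0,0,0]}' 20; python3 -c "
from h import *
go(.3775,.327,.023,-77.4)
im=snap('wrist','w1');print(w2pix('wrist',[.3775,.327,.034]),w2pix('wrist',[.4605,.3453,.045]))"
```

```text
time_s: 2.15
ee_pos: [0.3758, 0.3272, 0.1478]
eef_rot: [0.379, 1.568, -2.542]
force: [-0.7, -0.4, -0.6]
grip_width: 0.094
t2.15 p [0.3758 0.3272 0.1478] yaw -77.3 slide [ 0.1248  0.0004 -0.0019] spin 0.1 F [-0.7 -0.4 -0.6] w 0.0940 q6 1.99
[252.6846 176.8083] [253.3298  84.074 ]
```

View pics/w1.png

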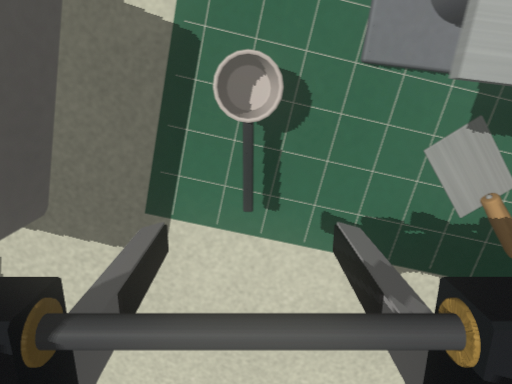

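```bash
python3 -c "
from h import *
b=pix2w('wrist',248,84.5,.045);e=pix2w('wrist',248.2,210.5,.041);print(b,e,e-b)
d=(e-b)[:2];d/=np.hypot(*d);print(np.degrees(np.arctan2(d[1],d[0])))
g=b[:2]+.085*d;print(g);go(g[0],g[1],.023,np.degrees(np.arctan2(d[1],d[0]))+90)"
```

```text
[0.4591 0.3497 0.045 ] [0.3455 0.3243 0.041 ] [-0.1137 -0.0255 -0.004 ]
-167.37611997224738
[0.3762 0.3311]
t2.20 p [0.3754 0.3279 0.1468] yaw -77.3 slide [ 0.1238 -0.0031 -0.002 ] spin 0.1 F [-1.1  0.5 -2.6] w 0.0939 q6 1.99
```

Descend and grip (jaw centring tolerance is wide).

```bash
python3 -m creep '{"hand":[-1,-1,-1,-1,-1,-1,0.6,1,1,1,1,1],"slide":[[0.03,-0.003,-0.002],[0.06,-0.003,-0.002],[0.09,-0.003,-0.002],[0.11,-0.003,-0.002],[0.123,-0.003,-0.002],[0.123,-0.003,-0.002],[0.123,-0.003,-0.002],[0.123,-0.003,-0.002],[0.123,-0.003,-0.002],[0.123,-0.003,-0.002],[0.123,-0.003,-0.002],[0.123,-0.003,-0.002]],"spin":[0,0,0,0,0,0,0,0,0,0,0,0]}' 40; python3 -c "
from h import *
go(.33,.24,.12,-77.4)"
```

```text
time_s: 3.2
ee_pos: [0.3781, 0.329, 0.0273]
eef_rot: [-2.738, 1.57, 0.623]
force: [-0.5, -0.2, 0.0]
grip_width: 0.0577
t3.20 p [0.3781 0.329  0.0273] yaw -77.4 slide [-0.0928  0.0764  0.0662] spin -0.0 F [-0.5 -0.2  0. ] w 0.0577 q6 1.99
```

```bash
python3 -m creep '{"hand":[1,1,1,1,1,1,1,1],"slide":[[0,0,0],[0,0,0],[0,0,0],[0,0,0],[0,0,0],[0,0,0],[0,0,0],[0,0,0]],"spin":[0,0,0,0,0,0,0,0]}' 40; python3 -c "
from h import *
go(.33,.24,.12,-77.4)"
```

```text
time_s: 3.87
ee_pos: [0.3779, 0.3289, 0.0269]
eef_rot: [-1.62, 1.571, 1.741]
force: [-0.6, -0.3, 0.6]
grip_width: 0.0042
t3.87 p [0.3779 0.3289 0.0269] yaw -77.4 slide [-0.0931  0.0763  0.0661] spin -0.0 F [-0.6 -0.3  0.6] w 0.0042 q6 1.99
```

```bash
python3 -c "
from h import *
im=snap('wrist','w2')"
```

```text
(no output)
```

View pics/w2.png

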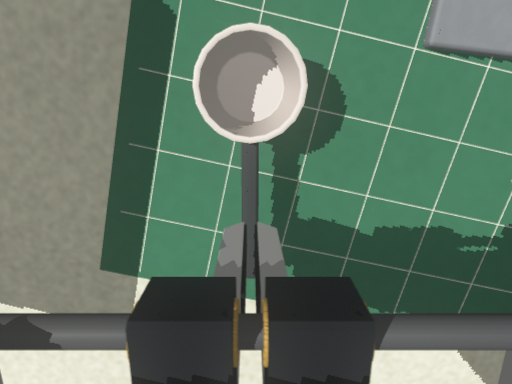

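```bash
python3 -m creep '{"hand":[1,1,1,1,1,1],"slide":[[-0.01,0,0],[-0.02,0,0],[-0.03,0,0],[-0.04,0,0],[-0.05,0,0],[-0.05,0,0]],"spin":[0,0,0,0,0,0]}' 40; python3 -c "
from h import *
im=snap('wrist','w3');go(.33,.24,.12,-77.4)"
```

```text
time_s: 4.42
ee_pos: [0.3788, 0.3296, 0.0794]
eef_rot: [-2.716, 1.567, 0.645]
force: [-0.2, -0.1, -0.3]
grip_width: 0.0003
t4.47 p [0.3784 0.3293 0.0781] yaw -77.4 slide [-0.0421  0.0766  0.0666] spin -0.0 F [ 0.4  0.4 -0.7] w 0.0007 q6 1.99
```

View pics/w3.png

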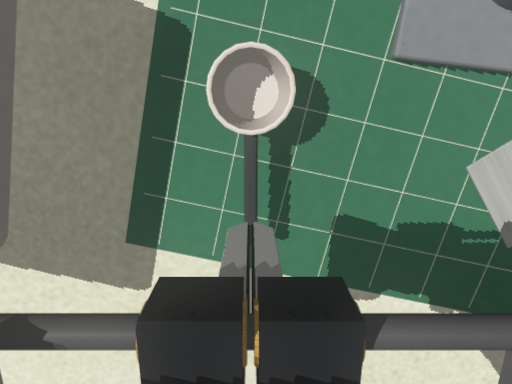

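```bash
python3 -c "
from h import *
p,R,o=pose();c=ctrl.calibration('wrist')
for x in (-.06,-.011,0,.008): print(x,w2pix('wrist',p+R@np.array([x,0,0])),w2pix('wrist',p+R@np.array([x,0.045,0])))
b=pix2w('wrist',251,88.5,.045);e=pix2w('wrist',251,222,.041);print(b,e,np.hypot(*(e-b)[:2]))
a=cv2.imread('pics/w2.png');crop(a,180,180,140,110,5,'w2c')
s=snap('scene','s3');crop(s,280,60,120,130,5,'s3c')"
```

```text
-0.06 [252.4765 264.4137] [347.1141 264.3583]
-0.011 [251.987  226.4209] [325.2395 226.3734]
0 [251.906  220.1376] [321.622  220.0918]
0.008 [251.8519 215.9361] [319.203  215.8913]
[0.4585 0.3477 0.045 ] [0.3634 0.3265 0.041 ] 0.09748929635567072
```

View pics/w2c.png

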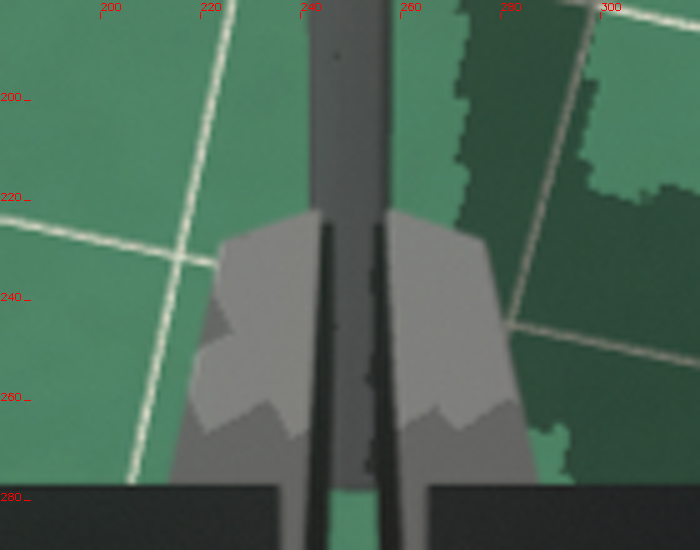

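View pics/s3c.png

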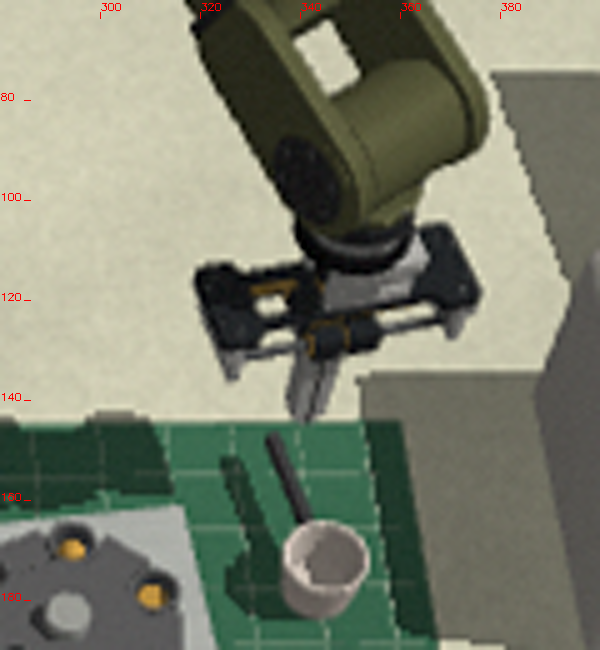

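```bash
python3 -c "
from h import *
p,R,o=pose();print(p)
for dz in (-.008,0,.01,.02,.03): print(dz,w2pix('scene',p+[0,0,dz]),w2pix('top',p+[0,0,dz]))
t=snap('top','t3');crop(t,100,190,120,130,5,'t3c')"
```

```text
[0.378  0.329  0.0772]
-0.008 [338.5436 148.5698] [130.9443 265.3224]
0 [338.9123 147.2229] [130.0873 265.0904]
0.01 [339.3775 145.5234] [128.9987 264.7958]
0.02 [339.8476 143.806 ] [127.89   264.4957]
0.03 [340.3227 142.0704] [126.7609 264.1901]
```

View pics/t3c.png

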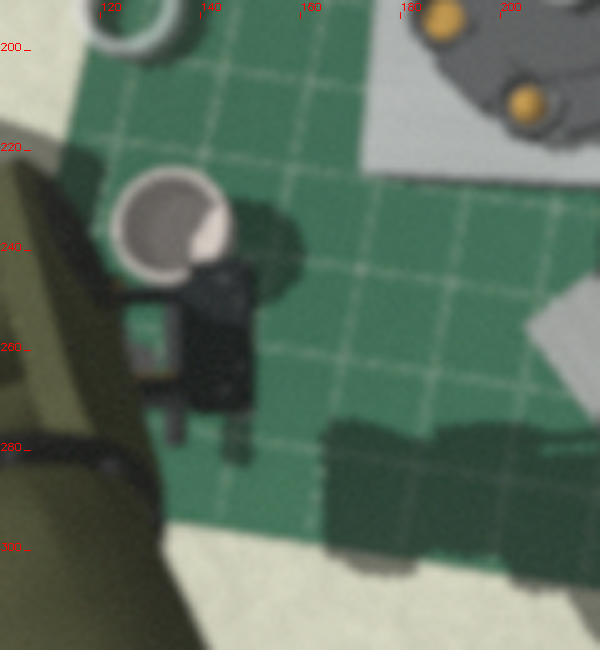

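```bash
python3 -c "
from h import *
s=cv2.imread('pics/s3.png');crop(s,315,100,60,60,10,'s3d')
a=cv2.imread('pics/w1.png');crop(a,130,210,250,80,3,'w1c')
p,R,o=pose();c=ctrl.calibration('wrist')
for x in (-.05,-.04,-.03,-.02,-.01,0,.008): print(x,w2pix('wrist',p+R@np.array([x,.047,-.008])),w2pix('wrist',p+R@np.array([x,-0.047,-.008])),w2pix('wrist',p+R@np.array([x,-0.047,.008])))
print(o['tau'],o['qpos'])
"
```

```text
-0.05 [346.8538 240.1991] [157.9752 240.3093] [160.2622 269.3051]
-0.04 [341.6535 232.4457] [162.9476 232.5522] [164.9986 260.2032]
-0.03 [336.9848 225.4849] [167.4118 225.5879] [169.2618 252.0109]
-0.02 [332.7701 219.201 ] [171.4419 219.3006] [173.1191 244.5984]
-0.01 [328.9463 213.5   ] [175.0983 213.5964] [176.6259 237.8593]
0 [325.4615 208.3043] [178.4308 208.3976] [179.828 231.706]
0.008 [322.8883 204.4679] [180.8914 204.5589] [182.196  227.1555]
[  0.0124 -50.2633 -31.7918  -0.0142  -0.0365  -0.0001] [0.643  0.3036 1.7688 0.     1.0693 1.9943]
```

View pics/s3d.png

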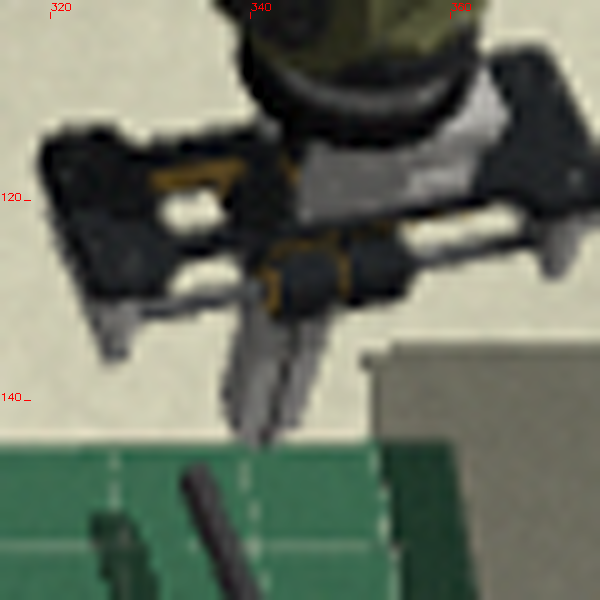

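View pics/w1c.png

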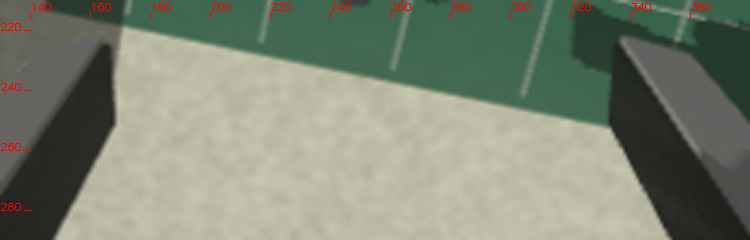

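```bash
sed -i "s/s=R.T@(np.array(\[x,y,z\])-p)/s=R.T@(np.array([x,y,z-ZB])-p)/; s/^def go/ZB=.038  # true TCP z = reported + ZB\ndef go/" h.py; python3 -c "
from h import *
go(.376,.3305,.023,-77.4)"
```

```text
t4.57 p [0.3778 0.3288 0.0767] yaw -77.4 slide [ 0.0917 -0.0021  0.0014] spin -0.0 F [ 0.  -0.3  0.5] w 0.0006 q6 1.99
```

```bash
python3 -m creep '{"hand":[0,0,0,0,0,0,0,0,0,0,0,0],"slide":[[0,-0.002,0],[0,-0.002,0],[0,-0.002,0],[0.01,-0.002,0],[0.02,-0.002,0],[0.03,-0.002,0],[0.04,-0.002,0],[0.05,-0.002,0],[0.06,-0.002,0],[0.07,-0.002,0],[0.08,-0.002,0],[0.08,-0.002,0]],"spin":[0,0,0,0,0,0,0,0,0,0,0,0]}' 40; python3 -c "
from h import *
go(.376,.3305,.023,-77.4);snap('wrist','w4')"
```

```text
time_s: 5.57
ee_pos: [0.3766, 0.3302, -0.0053]
eef_rot: [0.428, 1.568, -2.494]
force: [0.1, 0.4, 0.1]
grip_width: 0.0471
t5.57 p [ 0.3766  0.3302 -0.0053] yaw -77.4 slide [ 0.0097 -0.0005  0.0005] spin -0.0 F [0.1 0.4 0.1] w 0.0471 q6 2.00
```

View pics/w4.png

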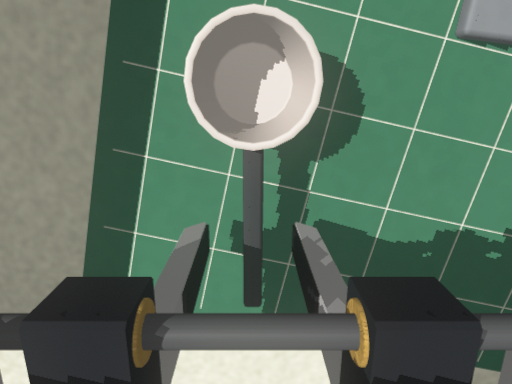

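Reported z is -5 mm with no contact, confirming the ~38 mm z bias. Handle is centred between the fingers. Go the rest of the way and grip.

```bash
python3 -m creep '{"hand":[0,0,1,1,1,1,1,1,1,1,1,1],"slide":[[0.005,0,0],[0.009,0,0],[0.009,0,0],[0.009,0,0],[0.009,0,0],[0.009,0,0],[0.009,0,0],[0.009,0,0],[0.009,0,0],[0.009,0,0],[0.009,0,0],[0.009,0,0]],"spin":[0,0,0,0,0,0,0,0,0,0,0,0]}' 50; python3 -c "
from h import *
go(.376,.3305,.1,-77.4)"
```

```text
time_s: 6.62
ee_pos: [0.3775, 0.3309, -0.0121]
eef_rot: [-2.673, 1.571, 0.689]
force: [-0.7, 0.9, 0.5]
grip_width: 0.0095
t6.62 p [ 0.3775  0.3309 -0.0121] yaw -77.4 slide [-0.0741  0.0001  0.0016] spin -0.0 F [-0.7  0.9  0.5] w 0.0095 q6 2.00
```

```bash
python3 -c "
from h import *
for n,u,v,z in [('plate2',304.5,149,.024),('sprue',298,280,.02),('jar',376,171,.065),('waxb',348,300,.02),('flask',243.5,127,.085)]: print(n,pix2w('top',u,v,z))
print(M(0,-.304),M(0,-.224))
go(.377,.331,.30,-77.4);go(.6227,-.157,.30,5.6)"
```

```text
plate2 [ 0.7788 -0.0781  0.024 ]
sprue [ 0.4095 -0.1064  0.02  ]
jar [ 0.73   -0.2765  0.065 ]
waxb [ 0.3782 -0.2436  0.02  ]
flask [0.7937 0.1012 0.085 ]
[ 0.6227 -0.1573] [ 0.6149 -0.0777]
t6.62 p [ 0.3775  0.3309 -0.0121] yaw -77.4 slide [-0.2741 -0.0002  0.0004] spin -0.0 F [-0.7  0.9  0.5] w 0.0095 q6 2.00
t6.62 p [ 0.3775  0.3309 -0.0121] yaw -77.4 slide [-0.2741  0.5296 -0.1331] spin -83.0 F [-0.7  0.9  0.5] w 0.0095 q6 2.00
```

```bash
python3 -m creep '{"hand":[1,1,1,1,1,1,1,1,1,1,1,1],"slide":[[-0.01,0,0],[-0.03,0,0],[-0.055,0,0],[-0.08,0,0],[-0.105,0,0],[-0.13,0,0],[-0.16,0,0],[-0.19,0,0],[-0.22,0,0],[-0.245,0,0],[-0.265,0,0],[-0.272,0,0]],"spin":[0,0,0,0,0,0,0,0,0,0,0,0]}'; python3 -c "
from h import *
go(.6227,-.157,.30,5.6);snap('wrist','w5')"
```

```text
time_s: 7.62
ee_pos: [0.3778, 0.3311, 0.2635]
eef_rot: [-2.708, 1.566, 0.653]
force: [0.6, -0.5, -0.1]
grip_width: 0.0092
t7.62 p [0.3778 0.3311 0.2635] yaw -77.4 slide [ 0.001   0.5297 -0.1327] spin -83.0 F [ 0.6 -0.5 -0.1] w 0.0092 q6 2.00
```

View pics/w5.png

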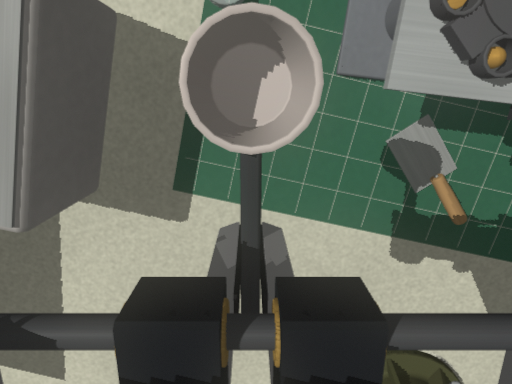

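```bash
python3 -m creep '{"hand":[1,1,1,1,1,1,1,1,1,1,1,1],"slide":[[0,0.012,-0.003],[0,0.036,-0.009],[0,0.066,-0.017],[0,0.099,-0.025],[0,0.132,-0.033],[0,0.165,-0.041],[0,0.198,-0.05],[0,0.231,-0.058],[0,0.264,-0.066],[0,0.297,-0.074],[0,0.33,-0.083],[0,0.36,-0.09]],"spin":[-2,-6,-11,-16,-21,-27,-33,-39,-45,-50,-55,-60]}'; python3 -c "
from h import *
go(.6227,-.157,.30,5.6)"
```

```text
time_s: 8.67
ee_pos: [0.5438, -0.0029, 0.2584]
eef_rot: [-1.27, 1.569, -3.141]
force: [0.4, 1.1, -0.8]
grip_width: 0.009
t8.67 p [ 0.5438 -0.0029  0.2584] yaw -17.2 slide [-0.0038  0.1209  0.1239] spin -22.8 F [ 0.4  1.1 -0.8] w 0.0090 q6 0.23
```

```bash
python3 -m creep '{"hand":[1,1,1,1,1,1,1,1,1,1,1,1],"slide":[[0,0.015,0.015],[0,0.035,0.036],[0,0.058,0.059],[0,0.081,0.083],[0,0.104,0.107],[0,0.117,0.12],[0.01,0.121,0.124],[0.03,0.121,0.124],[0.055,0.121,0.124],[0.08,0.121,0.124],[0.105,0.121,0.124],[0.115,0.121,0.124]],"spin":[-4,-9,-14,-19,-22,-22.8,-22.8,-22.8,-22.8,-22.8,-22.8,-22.8]}'; python3 -c "
from h import *
go(.6227,-.157,.028,5.6);snap('wrist','w6')"
```

```text
time_s: 9.67
ee_pos: [0.6199, -0.1542, 0.1398]
eef_rot: [-1.964, 1.564, 2.842]
force: [-0.6, -0.4, -1.0]
grip_width: 0.0097
t9.67 p [ 0.6199 -0.1542  0.1398] yaw 5.4 slide [0.1497 0.0034 0.0035] spin -0.2 F [-0.6 -0.4 -1. ] w 0.0097 q6 -0.39
```

View pics/w6.png

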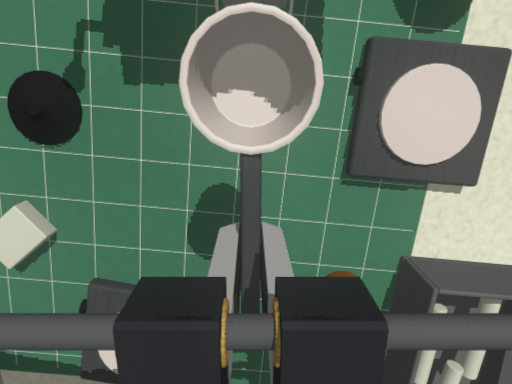

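```bash
python3 -m creep '{"hand":[1,1,1,1,1,1,1,1,1],"slide":[[0.01,0.003,0.003],[0.03,0.003,0.003],[0.055,0.003,0.003],[0.08,0.003,0.003],[0.105,0.003,0.003],[0.125,0.003,0.003],[0.14,0.003,0.003],[0.147,0.003,0.003],[0.148,0.003,0.003]],"spin":[0,0,0,0,0,0,0,0,0]}'; python3 -c "
from h import *
go(*M(0,-.224),.028,5.6);snap('wrist','w7')"
```

```text
time_s: 10.47
ee_pos: [0.6252, -0.1581, -0.0039]
eef_rot: [-1.951, 1.57, 2.855]
force: [-0.0, 0.4, -1.3]
grip_width: 0.0092
t10.47 p [ 0.6252 -0.1581 -0.0039] yaw 5.4 slide [ 0.0062 -0.0028 -0.0809] spin -0.2 F [-0.   0.4 -1.3] w 0.0092 q6 -0.40
```

View pics/w7.png

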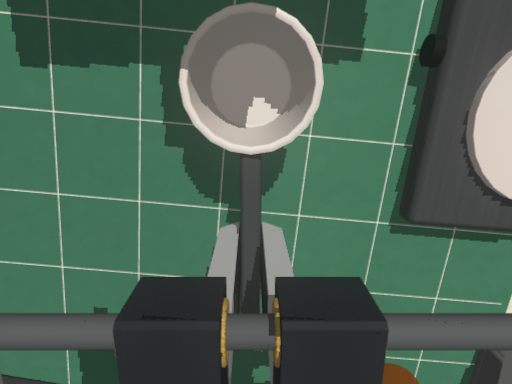

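```bash
python3 -c "
from h import *
print(pix2w('wrist',251,79.5,.054))
s=snap('scene','s7');t=snap('top','t7');crop(s,200,140,130,110,6,'s7c');crop(t,220,160,110,100,7,'t7c')"
```

```text
[ 0.6178 -0.0736  0.054 ]
```

View pics/s7c.png

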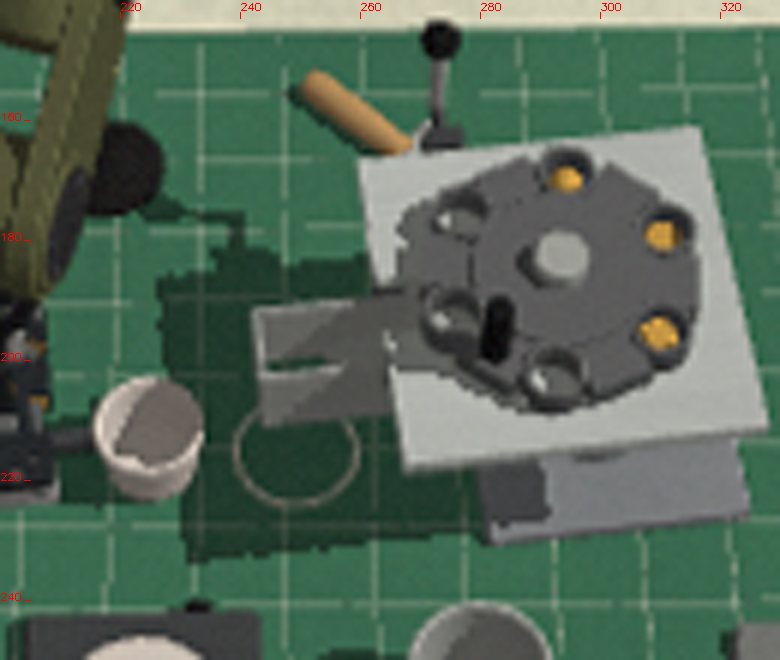

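View pics/t7c.png

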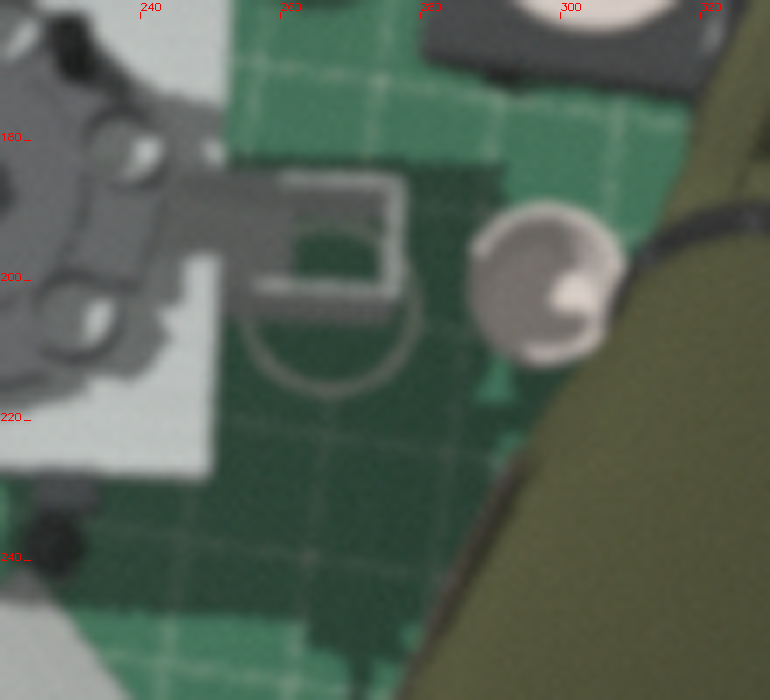

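```bash
python3 -c "
from h import *
print(pix2w('scene',224.7,209.5,.053),pix2w('top',298.2,200.3,.053), M(0,-.22))
p,R,o=pose();b=np.array([.617,-.0745,0]);print(b-p, M(0,-.14)-b[:2])
go(*(p[:2]+M(0,-.14)-b[:2]),.028,5.6)"
```

```text
[ 0.6137 -0.0756  0.053 ] [ 0.6185 -0.0768  0.053 ] [ 0.6145 -0.0738]
[-0.0092  0.0839  0.0017] [-0.0103  0.0804]
t10.62 p [ 0.6262 -0.1584 -0.0017] yaw 5.4 slide [ 0.0082 -0.0028 -0.081 ] spin -0.2 F [ 0.6  0.6 -0.1] w 0.0097 q6 -0.40
```

```bash
python3 -m creep '{"hand":[1,1,1,1,1,1,1,1,1,1,1,1],"slide":[[0,-0.001,-0.005],[0.001,-0.002,-0.015],[0.002,-0.003,-0.025],[0.003,-0.003,-0.035],[0.004,-0.003,-0.045],[0.004,-0.003,-0.055],[0.004,-0.003,-0.065],[0.004,-0.003,-0.074],[0.004,-0.003,-0.08],[0.004,-0.003,-0.081],[0.004,-0.003,-0.081],[0.004,-0.003,-0.081]],"spin":[0,0,0,0,0,0,0,0,0,0,0,0]}'; python3 -c "
from h import *
go(.6158,-.078,.0255,5.6)
s=snap('scene','s8');t=snap('top','t8');crop(s,200,140,130,110,6,'s8c');crop(t,220,160,110,100,7,'t8c')"
```

```text
time_s: 11.62
ee_pos: [0.6148, -0.0781, -0.0071]
eef_rot: [0.971, 1.571, -0.506]
force: [-0.0, -0.3, -1.3]
grip_width: 0.0096
t11.62 p [ 0.6148 -0.0781 -0.0071] yaw 5.4 slide [0.0054 0.001  0.    ] spin -0.2 F [-0.  -0.3 -1.3] w 0.0096 q6 -0.28
```

View pics/s8c.png

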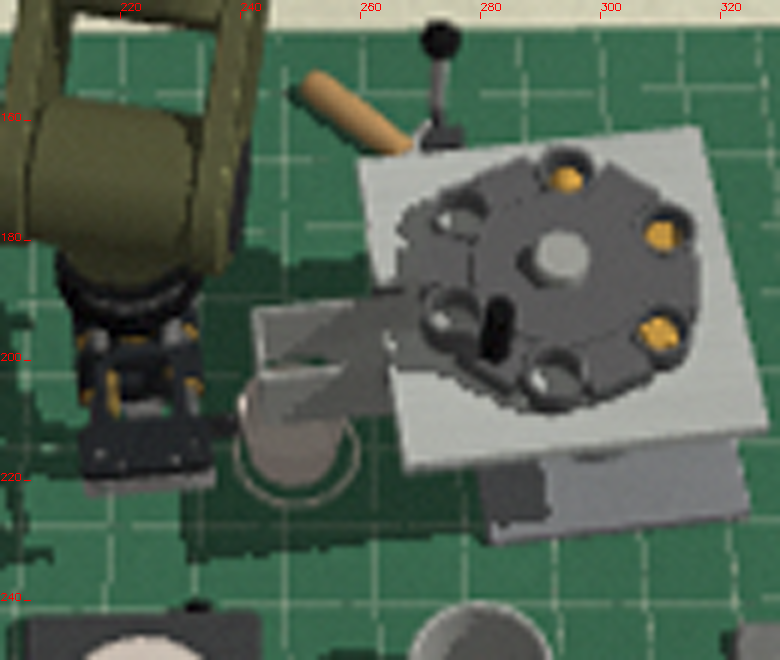

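View pics/t8c.png

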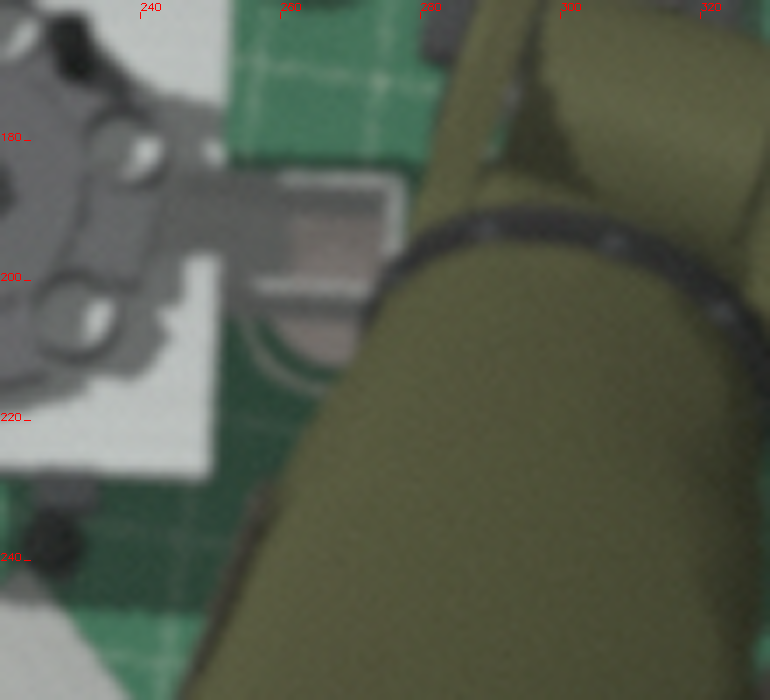

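```bash
python3 -m creep '{"hand":[1,1,1,1,1,0,0,0,0,0,0],"slide":[[0.002,0,0],[0.004,0,0],[0.005,0,0],[0.006,0,0],[0.006,0,0],[0.006,0,0],[0.006,0,0],[0.006,0,0],[0.006,0,0],[0.006,0,0],[0.006,0,0]],"spin":[0,0,0,0,0,0,0,0,0,0,0]}'; python3 -c "
from h import *
go(.6158,-.078,.0255,5.6);go(*M(0,-.28),.3,5.6)
s=snap('scene','s9');crop(s,200,140,130,110,6,'s9c');snap('wrist','w9')"
```

```text
time_s: 12.63
ee_pos: [0.6147, -0.0777, -0.0133]
eef_rot: [-1.987, 1.571, 2.819]
force: [-0.7, 0.8, 0.4]
grip_width: 0.0451
t12.63 p [ 0.6147 -0.0777 -0.0133] yaw 5.4 slide [-0.0008  0.0011  0.0004] spin -0.2 F [-0.7  0.8  0.4] w 0.0451 q6 -0.28
t12.63 p [ 0.6147 -0.0777 -0.0133] yaw 5.4 slide [-0.2753  0.0003  0.056 ] spin -0.2 F [-0.7  0.8  0.4] w 0.0451 q6 -0.28
```

View pics/s9c.png

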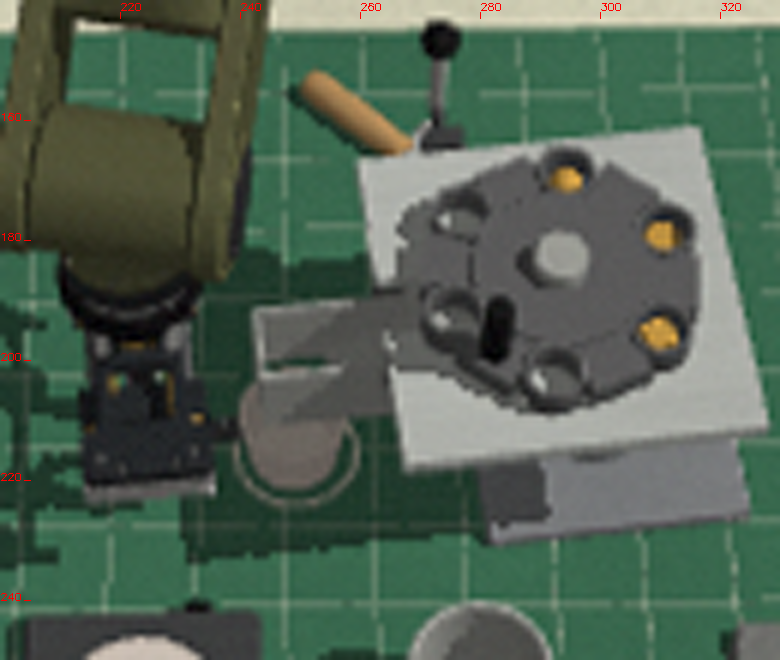

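View pics/w9.png

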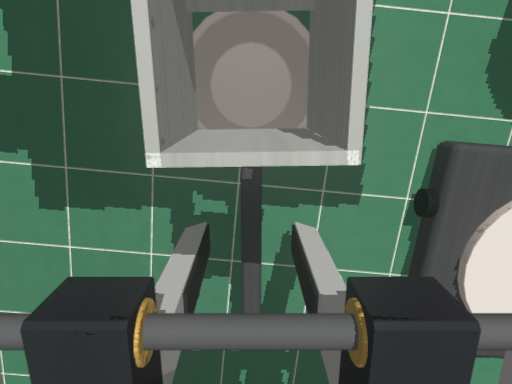

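```bash
python3 -m creep '{"hand":[0,0,0,0,0,0,0,0,0,0,0,0],"slide":[[-0.01,0,0],[-0.03,0,0],[-0.055,0,0],[-0.085,0,0],[-0.115,0,0],[-0.145,0,0],[-0.175,0,0],[-0.205,0,0],[-0.235,0,0],[-0.26,0,-0.01],[-0.27,0,-0.03],[-0.275,0,-0.055]],"spin":[0,0,0,0,0,0,0,0,0,0,0,0]}'; python3 -c "
from h import *
go(.642,.107,.3,5.6);snap('wrist','w10')"
```

```text
time_s: 13.73
ee_pos: [0.6098, -0.0234, 0.2651]
eef_rot: [1.342, 1.567, -0.137]
force: [-0.4, -0.2, -0.3]
grip_width: 0.0469
t13.73 p [ 0.6098 -0.0234  0.2651] yaw 5.3 slide [ 0.0031  0.044  -0.1269] spin -0.3 F [-0.4 -0.2 -0.3] w 0.0469 q6 -0.19
```

View pics/w10.png

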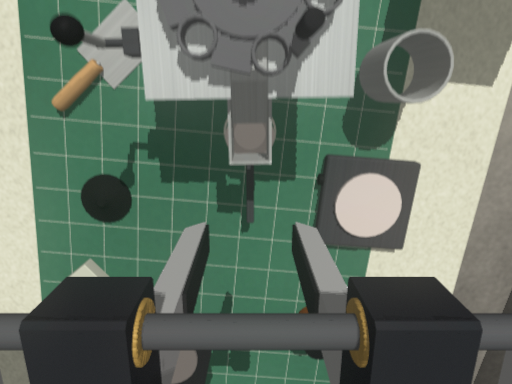

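```bash
python3 -m creep '{"hand":[0,0,0,0,0,0,0],"slide":[[0,0.008,-0.02],[0,0.018,-0.045],[0,0.028,-0.07],[0,0.034,-0.085],[0,0.038,-0.096],[0,0.04,-0.1],[0,0.04,-0.1]],"spin":[0,0,0,0,0,0,0]}'; python3 -c "
from h import *
go(.642,.107,.3,5.6);snap('wrist','w11')"
```

```text
time_s: 14.37
ee_pos: [0.6401, 0.0805, 0.2618]
eef_rot: [-1.225, 1.571, -2.702]
force: [-0.4, 0.1, 0.6]
grip_width: 0.0471
t14.37 p [0.6401 0.0805 0.2618] yaw 5.4 slide [-0.0002  0.0044 -0.0262] spin -0.2 F [-0.4  0.1  0.6] w 0.0471 q6 -0.03
```

View pics/w11.png

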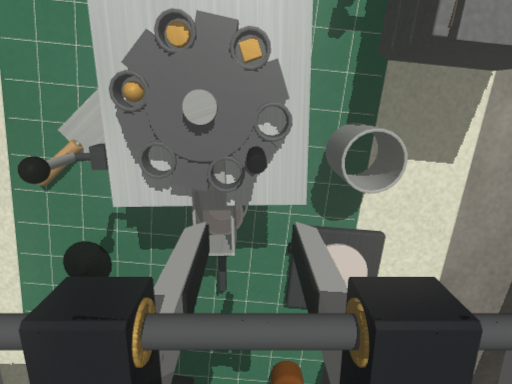

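```bash
python3 -c "
from h import *
a=cv2.imread('pics/w11.png');crop(a,90,0,220,210,3.6,'w11c')"
```

```text
(no output)
```

View pics/w11c.png

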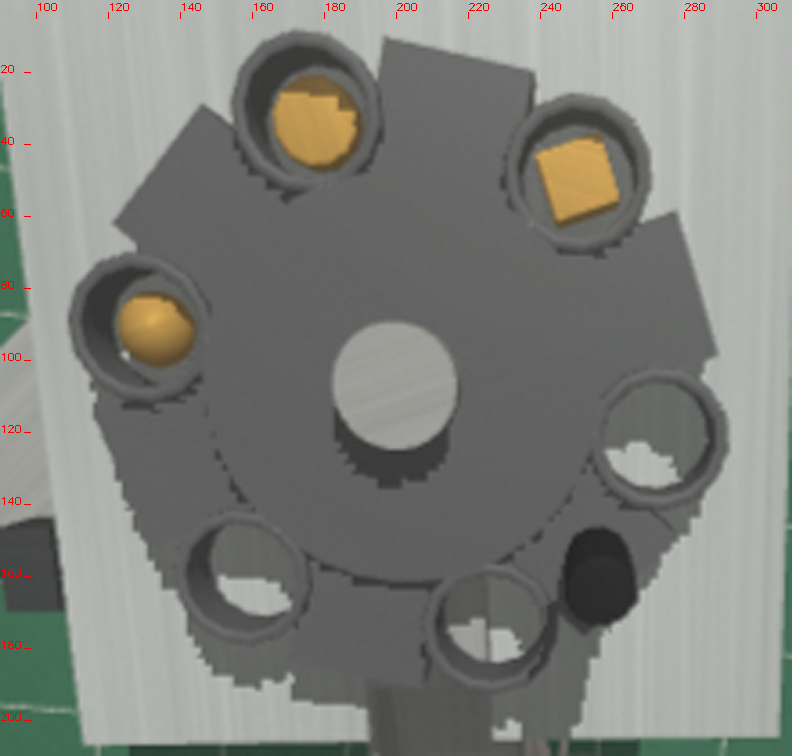

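```bash
python3 -c "
from h import *
px=np.array([(139,327),(307,108),(578,172),(664,438),(490,627),(246,576)])/3.6+[90,0]
for z in (.172,):
  W=np.array([pix2w('wrist',*q,z)[:2] for q in px]);print(W)
  c=W.mean(0);print('c',c)
  d=W-c;print(np.hypot(*d.T),np.degrees(np.arctan2(d[:,1],d[:,0])))
h=pix2w('wrist',200,107.5,.18);print('hub',h)
a0=172
for a in (320,322,324):
  P=c+.062*np.array([np.cos(np.radians(a)),np.sin(np.radians(a))]);print(a,P,w2pix('wrist',[*P,.214]),w2pix('wrist',[*P,.172]))
"
```

```text
[[0.5304 0.1527]
 [0.5677 0.2031]
 [0.6289 0.1955]
 [0.6547 0.1389]
 [0.617  0.0891]
 [0.5565 0.0963]]
c [0.5925 0.146 ]
[0.0625 0.0623 0.0615 0.0626 0.0619 0.0614] [ 173.7803  113.482    53.7431   -6.4914  -66.7326 -125.9982]
hub [0.5918 0.1451 0.18  ]
320 [0.64   0.1061] [254.1149 167.3466] [253.6682 157.8072]
322 [0.6414 0.1078] [256.1108 165.347 ] [255.3932 156.0653]
324 [0.6427 0.1095] [258.0411 163.2738] [257.0608 154.26  ]
```

```bash
python3 -c "
from h import *
q=[pix2w('wrist',90+x/3.6,y/3.6,.15)[:2] for x,y in [(82,743),(783,737)]];e=q[1]-q[0];print(q,np.hypot(*e),np.degrees(np.arctan2(e[1],e[0])))
t=np.radians(np.degrees(np.arctan2(e[1],e[0])));n=np.array([-np.sin(t),np.cos(t)]);print('axis',(q[0]+q[1])/2+.095*n)
q=[pix2w('wrist',x,y,.15)[:2] for x,y in [(89,0),(113,206)]];e=q[0]-q[1];print(np.degrees(np.arctan2(e[1],e[0]))-90)
print('knob',pix2w('wrist',34,169.5,.205))"; python3 -c "
import cv2
from h import crop
a=cv2.imread('pics/w11.png');crop(a,10,120,120,100,6,'w11d')"
```

```text
[array([0.5072, 0.0413]), array([0.6976, 0.0609])] 0.19147622561570254 5.878545119301321
axis [0.5927 0.1456]
5.569013950912975
knob [0.4672 0.0863 0.205 ]
```

View pics/w11d.png

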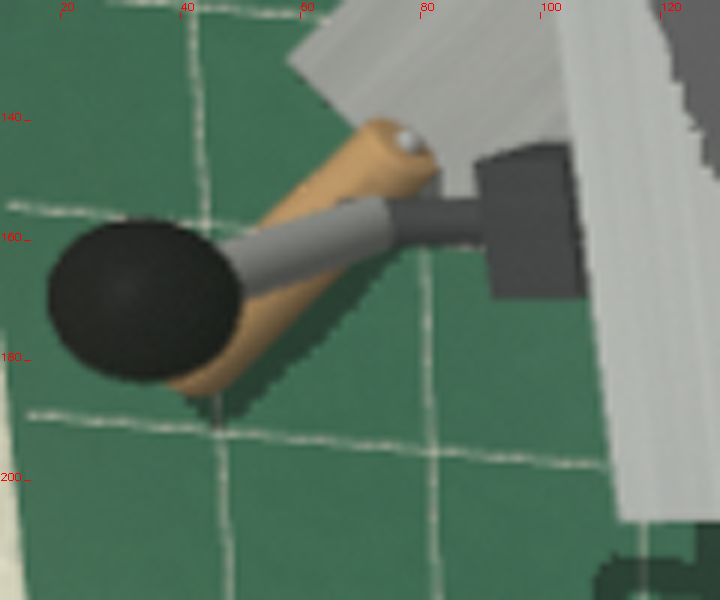

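```bash
sed -i 's/^A=.*/A=np.array([.5926,.1458]);TH=np.radians(5.8)/' h.py; python3 -c "
from h import *
go(.6425,.109,.188,5.6)"
```

```text
t14.42 p [0.64   0.0798 0.2618] yaw 5.4 slide [ 0.1118  0.0053 -0.0289] spin -0.2 F [-0.1 -0.6  0.4] w 0.0472 q6 -0.03
```

```bash
python3 -m creep '{"hand":[0,0,0,0,0,0,0,0,0,0,0,0],"slide":[[0,0.003,-0.012],[0,0.005,-0.024],[0,0.005,-0.029],[0.01,0.005,-0.029],[0.025,0.005,-0.029],[0.045,0.005,-0.029],[0.065,0.005,-0.029],[0.085,0.005,-0.029],[0.1,0.005,-0.029],[0.109,0.005,-0.029],[0.111,0.005,-0.029],[0.111,0.005,-0.029]],"spin":[0,0,0,0,0,0,0,0,0,0,0,0]}'; python3 -c "
from h import *
go(.6425,.109,.188,5.6);snap('wrist','w12')"
```

```text
time_s: 15.42
ee_pos: [0.6421, 0.1095, 0.1505]
eef_rot: [-1.45, 1.57, -2.926]
force: [-0.1, -0.5, 0.6]
grip_width: 0.0472
t15.42 p [0.6421 0.1095 0.1505] yaw 5.4 slide [0.0005 0.0003 0.0006] spin -0.2 F [-0.1 -0.5  0.6] w 0.0472 q6 0.02
```

View pics/w12.png

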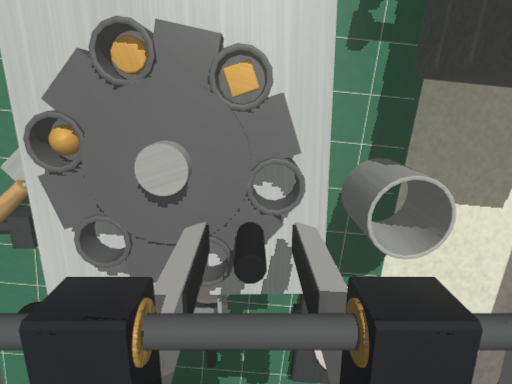

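```bash
python3 -m creep '{"hand":[1,1,1,1,1,1,1],"slide":[[0,0,0],[0,0,0],[0,0,0],[0,0,0],[0,0,0],[0,0,0],[0,0,0]],"spin":[0,0,0,0,0,0,0]}' 12; python3 -c "
from h import *
go(.6425,.109,.188,5.6)
p,R,o=pose()
for a in np.arange(323.6,323.6+103,102.2/12): 
  P=A+.062*np.array([np.cos(np.radians(a)),np.sin(np.radians(a))]); s=R.T@np.array([*(P-[.6425,.1090]),0]); print(round(a,1),P,s)"
```

```text
time_s: 16.05
ee_pos: [0.6423, 0.1097, 0.1511]
eef_rot: [2.018, 1.571, 0.541]
force: [-1.2, 0.9, 0.6]
grip_width: 0.0157
t16.05 p [0.6423 0.1097 0.1511] yaw 5.4 slide [0.0011 0.0002 0.0007] spin -0.2 F [-1.2  0.9  0.6] w 0.0157 q6 0.02
323.6 [0.6425 0.109 ] [ 0.  0. -0.]
332.1 [0.6474 0.1168] [ 0.      0.0056 -0.0073]
340.6 [0.6511 0.1252] [ 0.      0.0101 -0.0154]
349.2 [0.6535 0.1341] [ 0.      0.0133 -0.024 ]
357.7 [0.6545 0.1433] [ 0.      0.0152 -0.033 ]
366.2 [0.6542 0.1525] [ 0.      0.0158 -0.0422]
374.7 [0.6526 0.1615] [ 0.      0.015  -0.0514]
383.2 [0.6496 0.1702] [ 0.      0.0128 -0.0603]
391.7 [0.6453 0.1784] [ 0.      0.0093 -0.0688]
400.2 [0.6399 0.1859] [ 0.      0.0046 -0.0768]
408.8 [0.6335 0.1924] [ 0.     -0.0012 -0.0839]
417.3 [0.6261 0.198 ] [ 0.     -0.008  -0.0901]
425.8 [0.618  0.2024] [ 0.     -0.0156 -0.0952]
```

```bash
python3 -m creep '{"hand":[1,1,1,1,1,1,1,1,1,1,1,1],"slide":[[0,0.0056,-0.0073],[0,0.0101,-0.0154],[0,0.0133,-0.024],[0,0.0152,-0.033],[0,0.0158,-0.0422],[0,0.015,-0.0514],[0,0.0128,-0.0603],[0,0.0093,-0.0688],[0,0.0046,-0.0768],[0,-0.0012,-0.0839],[0,-0.008,-0.0901],[0,-0.0156,-0.0952]],"spin":[0,0,0,0,0,0,0,0,0,0,0,0]}'; python3 -c "
from h import *
go(.618,.2024,.188,5.6);s=snap('scene','s13');crop(s,220,140,110,100,7,'s13c');t=snap('top','t13');crop(t,160,140,130,100,6,'t13c')"
```

```text
time_s: 17.05
ee_pos: [0.618, 0.2041, 0.1505]
eef_rot: [1.866, 1.57, 0.39]
force: [6.9, 3.7, -2.8]
grip_width: 0.0156
t17.05 p [0.618  0.2041 0.1505] yaw 5.4 slide [ 0.0005 -0.0002  0.0017] spin -0.2 F [ 6.9  3.7 -2.8] w 0.0156 q6 0.17
```

View pics/s13c.png

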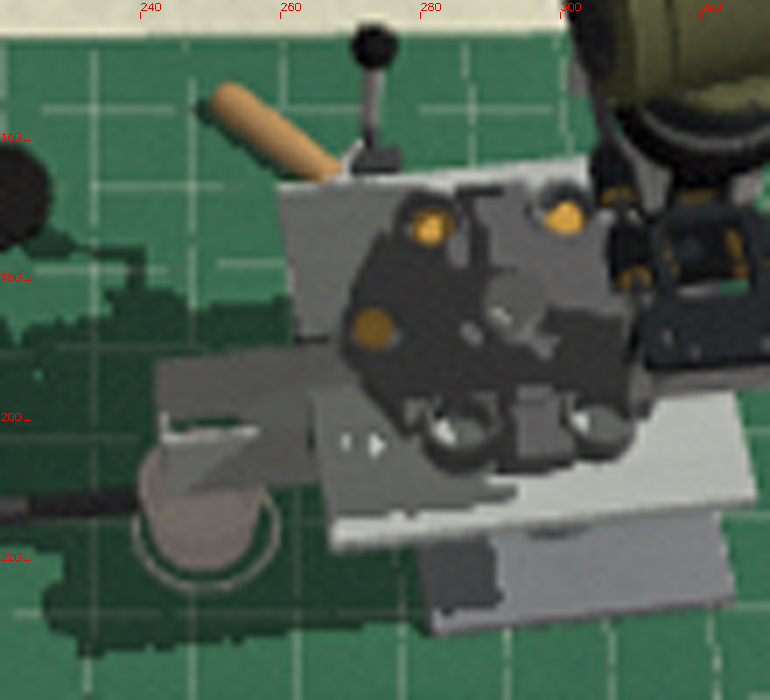

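View pics/t13c.png

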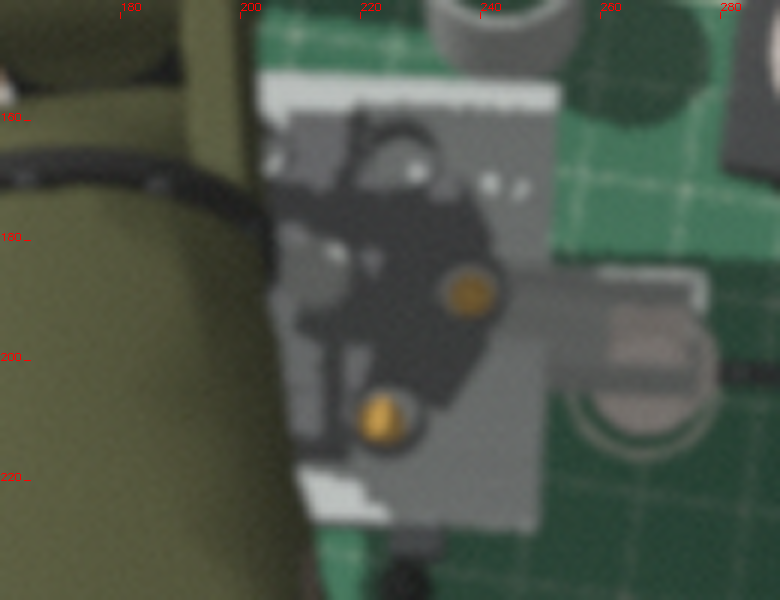

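```bash
python3 -m creep '{"hand":[0.3,0.3,0.3,0.3,0.3,0.3,0.3,0.3,0.3,0.3,0.3,0.3],"slide":[[0,0,0],[0,0,0],[0,0,0],[0,0,0],[-0.005,0,0],[-0.02,0,0],[-0.04,0,0],[-0.06,0,0.01],[-0.08,0,0.03],[-0.09,0,0.06],[-0.095,0,0.09],[-0.095,0,0.12]],"spin":[0,0,0,0,0,0,0,0,0,0,0,0]}'; python3 -c "
from h import *
print(M(0,-.062),pix2w('top',238.3,189,.159))
go(*M(-.13,-.046),.27,5.6);snap('wrist','w14')"
```

```text
time_s: 18.15
ee_pos: [0.6295, 0.0822, 0.248]
eef_rot: [1.558, 1.568, 0.082]
force: [0.2, 0.2, 0.2]
grip_width: 0.0333
[0.5989 0.0841] [0.5983 0.0821 0.159 ]
t18.15 p [0.6295 0.0822 0.248 ] yaw 5.4 slide [ 0.0156 -0.1605 -0.0198] spin -0.2 F [0.2 0.2 0.2] w 0.0333 q6 -0.02
```

View pics/w14.png

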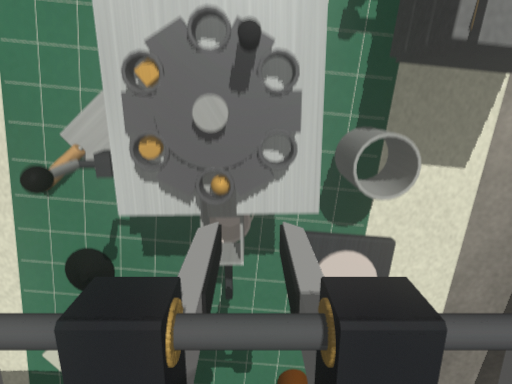

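```bash
python3 -c "
from h import *
q=pix2w('wrist',215,184,.172);print(q,M(0,-.062),w2pix('wrist',[*M(0,-.062),.172]),w2pix('wrist',[*M(-.13,-.046),.205]))
d=q[:2]-A;print(np.hypot(*d),np.degrees(np.arctan2(d[1],d[0]))+360)
a=cv2.imread('pics/w14.png');crop(a,90,0,220,210,3.6,'w14c')"
```

```text
[0.5989 0.0805 0.172 ] [0.5989 0.0841] [215.1665 179.8892] [ 35.8951 171.4743]
0.06561023928186299 275.5530326698086
```

View pics/w14c.png

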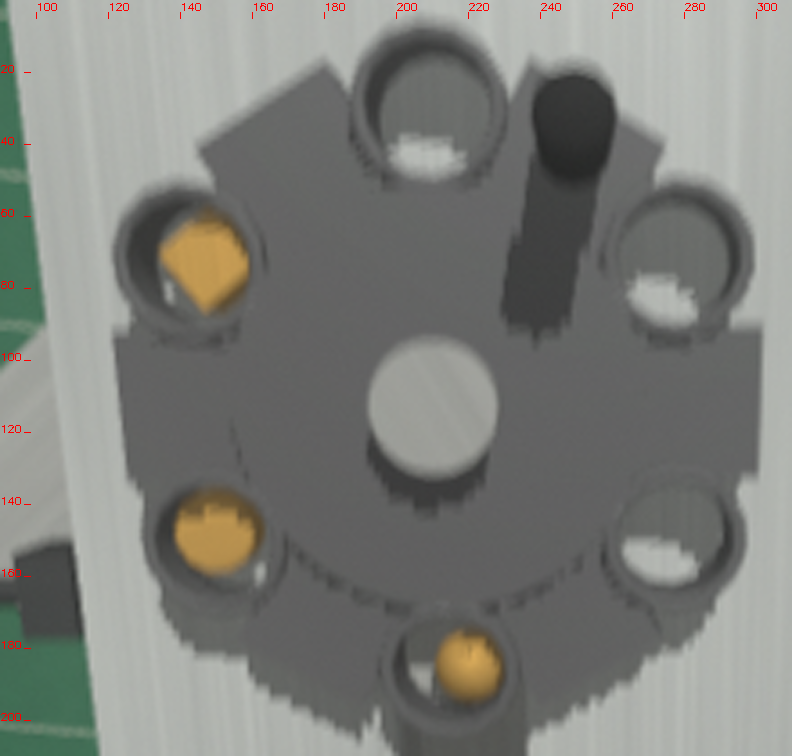

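```bash
python3 -m creep '{"hand":[0,0,0,0,0,0,0,0,0],"slide":[[0,-0.025,-0.003],[0,-0.055,-0.007],[0,-0.085,-0.011],[0,-0.115,-0.015],[0,-0.14,-0.018],[0.01,-0.155,-0.02],[0.015,-0.16,-0.02],[0.015,-0.16,-0.02],[0.015,-0.16,-0.02]],"spin":[0,0,0,0,0,0,0,-0.2,-0.2]}'; python3 -c "
from h import *
go(.4676,.0862,.194,5.8);snap('wrist','w15');print(w2pix('wrist',[.4676,.0862,.205]))"
```

```text
time_s: 18.95
ee_pos: [0.4685, 0.0884, 0.2311]
eef_rot: [1.733, 1.571, 0.259]
force: [0.2, 0.2, -1.5]
grip_width: 0.0468
t18.95 p [0.4685 0.0884 0.2311] yaw 5.6 slide [ 0.0751 -0.0011  0.0021] spin -0.2 F [ 0.2  0.2 -1.5] w 0.0468 q6 0.01
[248.925 211.754]
```

View pics/w15.png

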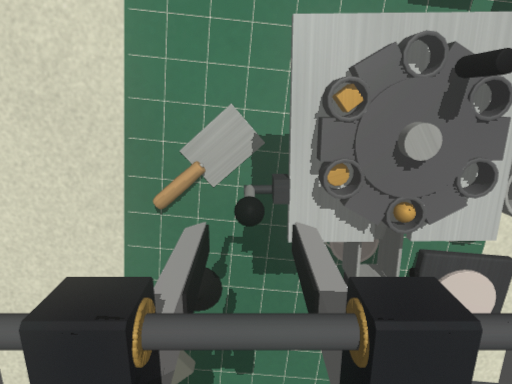

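Knob at (249,211) matches the prediction (248.9,211.8). Descend and grip.

```bash
python3 -m creep '{"hand":[0,0,0,0,0,0,1,1,1,1,1,1],"slide":[[0.01,-0.001,0.002],[0.03,-0.001,0.002],[0.05,-0.001,0.002],[0.067,-0.001,0.002],[0.075,-0.001,0.002],[0.075,-0.001,0.002],[0.075,-0.001,0.002],[0.075,-0.001,0.002],[0.075,-0.001,0.002],[0.075,-0.001,0.002],[0.075,-0.001,0.002],[0.075,-0.001,0.002]],"spin":[0,0,0,0,0,0,0,0,0,0,0,0]}' 15; python3 -c "
from h import *
go(.4676,.0862,.194,5.8)
p,R,o=pose()
for f in np.linspace(0,1.1,12):
  d=M(0,-.06*np.sin(f))-M(0,0);print(round(f,2),R.T@np.array([*d,.06*np.cos(f)-.06]))
snap('wrist','w16')"
```

```text
time_s: 20.0
ee_pos: [0.4678, 0.0864, 0.1565]
eef_rot: [1.585, 1.569, 0.112]
force: [3.6, -0.4, 1.7]
grip_width: 0.0206
t20.00 p [0.4678 0.0864 0.1565] yaw 5.6 slide [ 0.0005 -0.0002  0.0001] spin -0.2 F [ 3.6 -0.4  1.7] w 0.0206 q6 0.01
0.0 [0. 0. 0.]
0.1 [0.0003 0.     0.006 ]
0.2 [0.0012 0.     0.0119]
0.3 [0.0027 0.0001 0.0177]
0.4 [0.0047 0.0001 0.0234]
0.5 [0.0073 0.0001 0.0288]
0.6 [0.0105 0.0001 0.0339]
0.7 [0.0141 0.0001 0.0387]
0.8 [0.0182 0.0001 0.043 ]
0.9 [0.0227 0.0001 0.047 ]
1.0 [0.0276 0.0001 0.0505]
1.1 [0.0328 0.0001 0.0535]
```

View pics/w16.png

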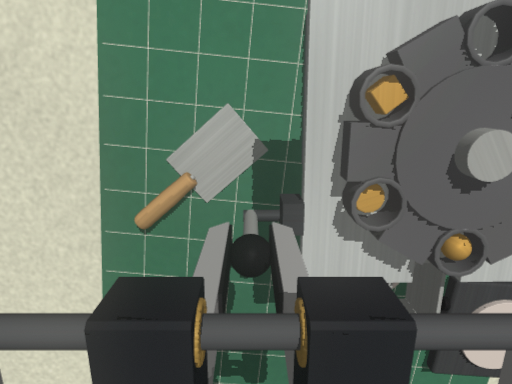

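```bash
python3 -m creep '{"hand":[1,1,1,1,1,1,1,1,1,1,1,1],"slide":[[0.0003,0,0.006],[0.0012,0,0.012],[0.0027,0,0.018],[0.0047,0,0.0234],[0.0073,0,0.0288],[0.0105,0,0.0339],[0.0141,0,0.0387],[0.0182,0,0.043],[0.0227,0,0.047],[0.0276,0,0.0505],[0.0328,0,0.0535],[0.0335,0,0.054]],"spin":[0,0,0,0,0,0,0,0,0,0,0,0]}'; python3 -c "
from h import *
go(*M(-.13,-.046),.194,5.8)
snap('wrist','w17');s=snap('scene','s17');crop(s,220,140,110,100,7,'s17c');t=snap('top','t17');crop(t,160,140,130,100,6,'t17c')"
```

```text
time_s: 21.05
ee_pos: [0.4736, 0.0321, 0.1225]
eef_rot: [1.463, 1.568, -0.011]
force: [8.0, 2.2, 0.3]
grip_width: 0.0209
t21.05 p [0.4736 0.0321 0.1225] yaw 5.6 slide [-0.0335 -0.0003 -0.055 ] spin -0.2 F [8.  2.2 0.3] w 0.0209 q6 -0.11
```

View pics/w17.png

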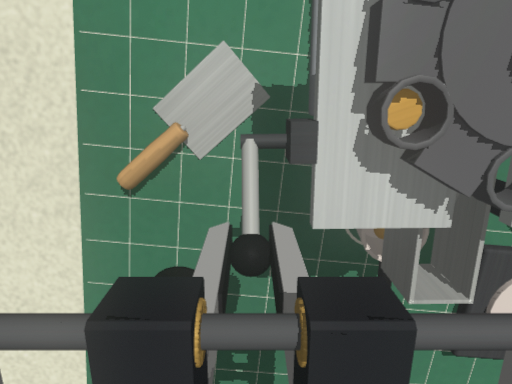

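View pics/s17c.png

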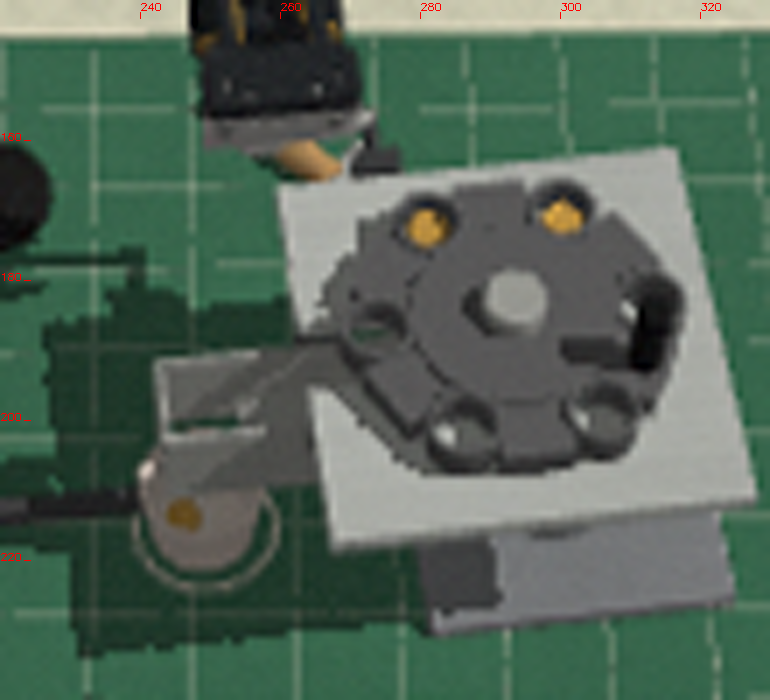

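View pics/t17c.png

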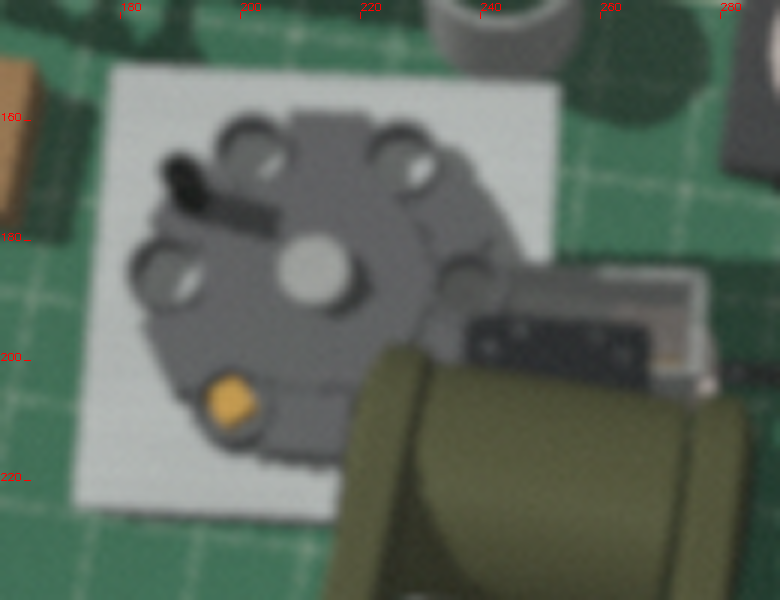

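```bash
python3 -m creep '{"hand":[1,1,1,1,1,1,1,1,1,1,1,1],"slide":[[-0.0059,0,-0.0035],[-0.0108,0,-0.007],[-0.0153,0,-0.011],[-0.0194,0,-0.0153],[-0.023,0,-0.0201],[-0.0262,0,-0.0252],[-0.0288,0,-0.0306],[-0.0308,0,-0.0363],[-0.0323,0,-0.0421],[-0.0332,0,-0.048],[-0.0335,0,-0.054],[-0.0335,0,-0.0555]],"spin":[0,0,0,0,0,0,0,0,0,0,0,0]}'; python3 -c "
from h import *
go(*M(-.13,-.046),.194,5.8)
snap('wrist','w18');s=snap('scene','s18');crop(s,220,140,110,100,7,'s18c')"
```

```text
time_s: 22.2
ee_pos: [0.4676, 0.0879, 0.1564]
eef_rot: [1.148, 1.569, -0.325]
force: [6.5, -9.8, 2.6]
grip_width: 0.0206
t22.20 p [0.4676 0.0879 0.1564] yaw 5.6 slide [0.0004 0.0002 0.0011] spin -0.2 F [ 6.5 -9.8  2.6] w 0.0206 q6 0.01
```

View pics/w18.png

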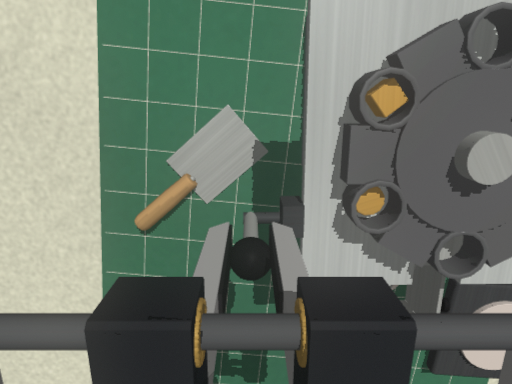

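View pics/s18c.png

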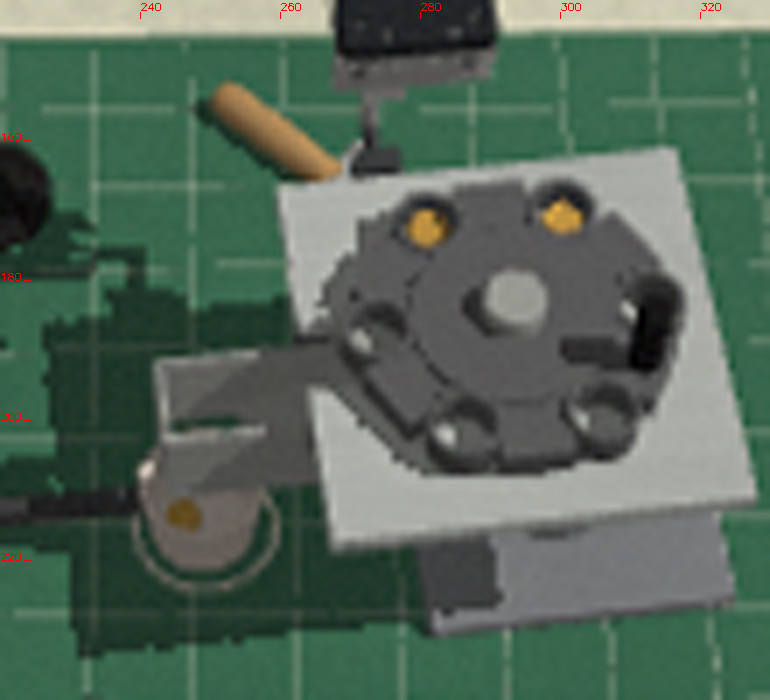

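```bash
python3 -m creep '{"hand":[0,0,0,0,0,0,0,0,0,0,0,0],"slide":[[0,0,0.001],[0,0,0.001],[0,0,0.001],[0,0,0.001],[0,0,0.001],[-0.01,0,0.001],[-0.03,0,0.001],[-0.055,0,0.001],[-0.08,0,0.001],[-0.095,0,0.001],[-0.1,0.01,0.015],[-0.1,0.03,0.04]],"spin":[0,0,0,0,0,0,0,0,0,0,0,0]}'; python3 -c "
from h import *
print(pix2w('scene',246.2,213.7,.015), M(0,-.14))
go(.6147,-.0777,.27,5.6)
s=snap('scene','s19');crop(s,220,140,110,100,7,'s19c')"
```

```text
time_s: 23.3
ee_pos: [0.5007, 0.0519, 0.259]
eef_rot: [1.592, 1.567, 0.121]
force: [0.9, 0.4, 0.6]
grip_width: 0.0468
[ 0.6098 -0.0041  0.015 ] [0.6067 0.0065]
t23.30 p [0.5007 0.0519 0.259 ] yaw 5.7 slide [0.0274 0.1003 0.1403] spin 0.1 F [0.9 0.4 0.6] w 0.0468 q6 -0.07
```

View pics/s19c.png

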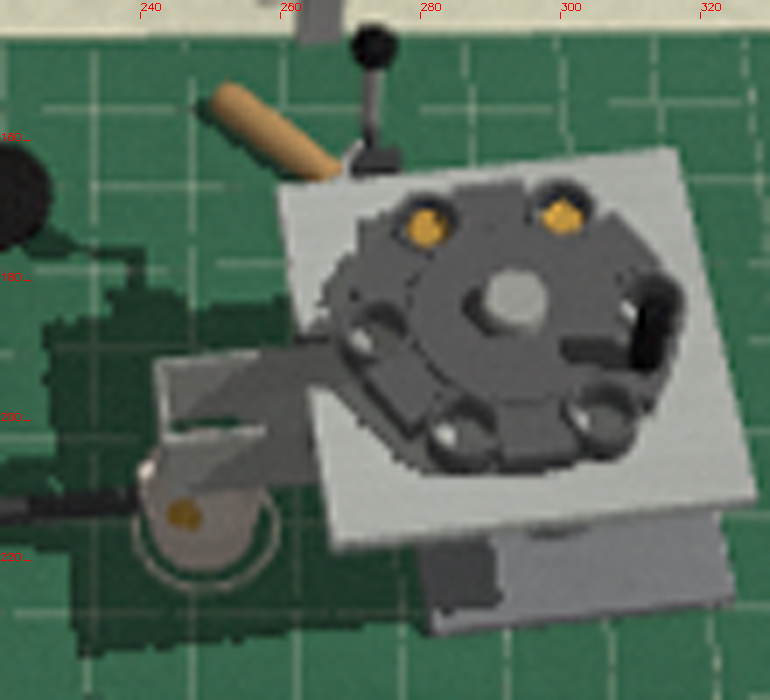

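```bash
python3 -m creep '{"hand":[0,0,0,0,0,0,0,0,0,0,0,0],"slide":[[0,0.018,0.025],[0,0.04,0.055],[0,0.062,0.086],[0,0.083,0.116],[0,0.096,0.135],[0.01,0.1,0.14],[0.035,0.1,0.14],[0.065,0.1,0.14],[0.095,0.1,0.14],[0.125,0.1,0.14],[0.15,0.1,0.14],[0.16,0.1,0.14]],"spin":[0,0,0,0,0,0,0,0,0,0,0,0]}'; python3 -c "
from h import *
go(.6147,-.0777,.0247,5.6);snap('wrist','w20')"
```

```text
time_s: 24.35
ee_pos: [0.612, -0.0779, 0.0924]
eef_rot: [-1.866, 1.566, 2.944]
force: [-0.2, 0.1, 0.4]
grip_width: 0.0471
t24.35 p [ 0.612  -0.0779  0.0924] yaw 5.6 slide [0.1057 0.0032 0.0002] spin 0.0 F [-0.2  0.1  0.4] w 0.0471 q6 -0.28
```

View pics/w20.png

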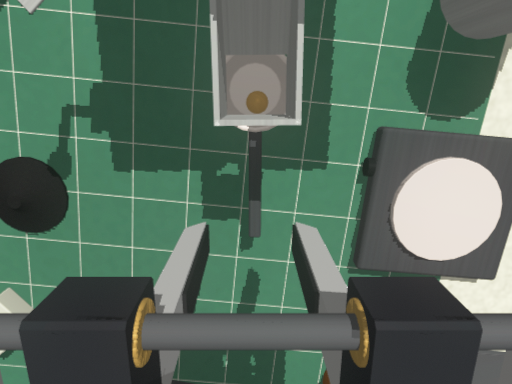

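Ball is visible in the crucible at (257,102); handle lies between the fingers at column 255. Descend and grip.

```bash
python3 -m creep '{"hand":[0,0,0,0,0,0,0,1,1,1,1,1],"slide":[[0.01,0.002,0],[0.03,0.003,0],[0.055,0.003,0],[0.08,0.003,0],[0.098,0.003,0],[0.105,0.003,0],[0.105,0.003,0],[0.105,0.003,0],[0.105,0.003,0],[0.105,0.003,0],[0.105,0.003,0],[0.105,0.003,0]],"spin":[0,0,0,0,0,0,0,0,0,0,0,0]}' 50; python3 -c "
from h import *
go(.6147,-.0777,.0247,5.6)"
```

```text
time_s: 25.4
ee_pos: [0.6171, -0.0785, -0.0084]
eef_rot: [1.292, 1.57, -0.182]
force: [0.1, 0.2, 0.5]
grip_width: 0.0168
t25.40 p [ 0.6171 -0.0785 -0.0084] yaw 5.6 slide [ 0.0048 -0.0024 -0.001 ] spin -0.0 F [0.1 0.2 0.5] w 0.0168 q6 -0.28
```

```bash
python3 -m creep '{"hand":[1,1,1,1],"slide":[[0,0,0],[0,0,0],[0,0,0],[0,0,0]],"spin":[0,0,0,0]}' 50; python3 -c "
from h import *
go(*M(0,-.31),.03,5.6)"
```

```text
time_s: 25.73
ee_pos: [0.617, -0.0785, -0.0089]
eef_rot: [1.226, 1.57, -0.247]
force: [-0.5, -0.2, 1.1]
grip_width: 0.0092
t25.73 p [ 0.617  -0.0785 -0.0089] yaw 5.6 slide [-0.0009 -0.0013  0.0844] spin -0.0 F [-0.5 -0.2  1.1] w 0.0092 q6 -0.28
```

```bash
python3 -c "
from h import *
for q in [(448,242),(448,338)]: print(pix2w('top',*q,0))
for q in [(470,230),(468,347)]: print('top',pix2w('top',*q,.15),pix2w('top',*q,.2))
for q in [(106,121),(99,190),(98,208),(107,150)]: print(pix2w('scene',*q,.15),pix2w('scene',*q,0))"
```

```text
[ 0.5771 -0.5086  0.    ]
[ 0.3222 -0.5184  0.    ]
top [ 0.5851 -0.4939  0.15  ] [ 0.5733 -0.469   0.2   ]
top [ 0.3125 -0.4963  0.15  ] [ 0.3141 -0.4714  0.2   ]
[ 0.3088 -0.4905  0.15  ] [ 0.1817 -0.5495  0.    ]
[ 0.592  -0.4702  0.15  ] [ 0.4991 -0.5267  0.    ]
[ 0.6576 -0.4629  0.15  ] [ 0.5726 -0.5186  0.    ]
[ 0.4346 -0.4683  0.15  ] [ 0.3228 -0.5246  0.    ]
```

```bash
python3 -m creep '{"hand":[1,1,1,1,1,1,1,1,1,1,1,1],"slide":[[-0.003,0,0],[-0.006,0,0],[-0.006,0,0.003],[-0.006,0,0.01],[-0.006,0,0.019],[-0.006,0,0.03],[-0.006,0,0.042],[-0.006,0,0.054],[-0.006,0,0.066],[-0.006,0,0.077],[-0.006,0,0.085],[-0.006,0,0.088]],"spin":[0,0,0,0,0,0,0,0,0,0,0,0]}'; python3 -c "
from h import *
go(*M(0,-.31),.15,5.6);go(.427,-.361,.15,-90);snap('wrist','w21')"
```

```text
time_s: 26.73
ee_pos: [0.6254, -0.1676, -0.0032]
eef_rot: [0.567, 1.571, -0.907]
force: [-0.0, 0.3, -1.4]
grip_width: 0.0095
t26.73 p [ 0.6254 -0.1676 -0.0032] yaw 5.5 slide [-0.1152 -0.001  -0.0051] spin -0.1 F [-0.   0.3 -1.4] w 0.0095 q6 -0.41
t26.73 p [ 0.6254 -0.1676 -0.0032] yaw 5.5 slide [-0.1152 -0.2161  0.1734] spin -84.5 F [-0.   0.3 -1.4] w 0.0095 q6 -0.41
```

View pics/w21.png

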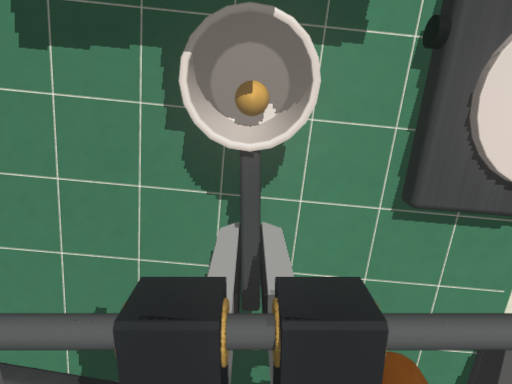

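```bash
python3 -m creep '{"hand":[1,1,1,1,1,1,1,1,1,1,1,1],"slide":[[-0.006,0,0],[-0.018,0,0.002],[-0.034,-0.002,0.005],[-0.052,-0.007,0.009],[-0.07,-0.015,0.015],[-0.086,-0.026,0.023],[-0.098,-0.04,0.033],[-0.107,-0.056,0.045],[-0.112,-0.073,0.058],[-0.115,-0.09,0.071],[-0.115,-0.107,0.085],[-0.115,-0.124,0.099]],"spin":[0,0,0,1,4,9,14,20,26,32,38,44]}'; python3 -c "
from h import *
go(.427,-.361,.15,-90)"
```

```text
time_s: 27.78
ee_pos: [0.5112, -0.2768, 0.1135]
eef_rot: [1.703, 1.569, -0.543]
force: [0.4, 0.1, -0.2]
grip_width: 0.0096
t27.78 p [ 0.5112 -0.2768  0.1135] yaw -38.7 slide [ 0.0015 -0.0132  0.1183] spin 51.3 F [ 0.4  0.1 -0.2] w 0.0096 q6 0.12
```

```bash
python3 -m creep '{"hand":[1,1,1,1,1,1,1,1,1,1,1,1],"slide":[[0,-0.001,0.018],[0,-0.003,0.034],[0,-0.005,0.05],[0,-0.007,0.065],[0,-0.008,0.079],[0,-0.01,0.091],[0,-0.011,0.101],[0,-0.012,0.109],[0,-0.013,0.115],[0,-0.013,0.118],[0,-0.013,0.118],[0,-0.013,0.118]],"spin":[6,12,18,24,30,36,41,45,48,50,51.3,51.3]}'; python3 -c "
from h import *
go(.427,-.361,.15,-90);snap('wrist','w22')"
```

```text
time_s: 28.78
ee_pos: [0.4284, -0.3608, 0.1128]
eef_rot: [2.469, 1.57, -0.668]
force: [0.2, 0.7, -1.4]
grip_width: 0.0097
t28.78 p [ 0.4284 -0.3608  0.1128] yaw -89.8 slide [0.0008 0.0002 0.0014] spin 0.2 F [ 0.2  0.7 -1.4] w 0.0097 q6 0.80
```

View pics/w22.png

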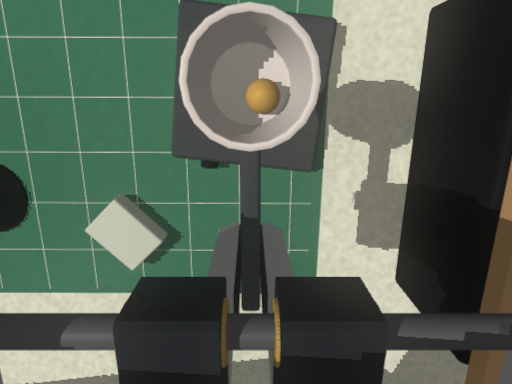

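```bash
python3 -c "
from h import *
C=np.array([pix2w('wrist',*q,.018) for q in [(184,2),(335.5,18),(316,170),(173,155)]]);print(C,C.mean(0))
b=pix2w('wrist',250.2,78,.167);p,R,o=pose();print(b,b-p)
"
```

```text
[[ 0.5774 -0.3062  0.018 ]
 [ 0.5665 -0.4277  0.018 ]
 [ 0.4414 -0.4191  0.018 ]
 [ 0.4544 -0.2907  0.018 ]] [ 0.5099 -0.3609  0.018 ]
[ 0.5127 -0.3592  0.167 ] [0.0843 0.0015 0.0544]
```

```bash
python3 -m creep '{"hand":[1,1,1,1,1,1,1,1,1,1],"slide":[[0.005,0.001,0.001],[0.016,0.002,0.002],[0.03,0.002,0.002],[0.046,0.002,0.002],[0.062,0.002,0.002],[0.076,0.002,0.002],[0.086,0.002,0.002],[0.091,0.002,0.002],[0.092,0.002,0.002],[0.092,0.002,0.002]],"spin":[0,0,0,0,0,0,0,0,0,0]}'; python3 -c "
from h import *
go(.427,-.361,.053,-90);s=snap('scene','s23');crop(s,100,140,110,90,7,'s23c');t=snap('top','t23');crop(t,350,210,100,85,7,'t23c')"
```

```text
time_s: 29.67
ee_pos: [0.4262, -0.363, 0.0198]
eef_rot: [-0.991, 1.571, 2.155]
force: [0.8, -0.1, -1.0]
grip_width: 0.0094
t29.67 p [ 0.4262 -0.363   0.0198] yaw -89.7 slide [ 0.0048 -0.002  -0.0009] spin 0.3 F [ 0.8 -0.1 -1. ] w 0.0094 q6 0.79
```

View pics/s23c.png

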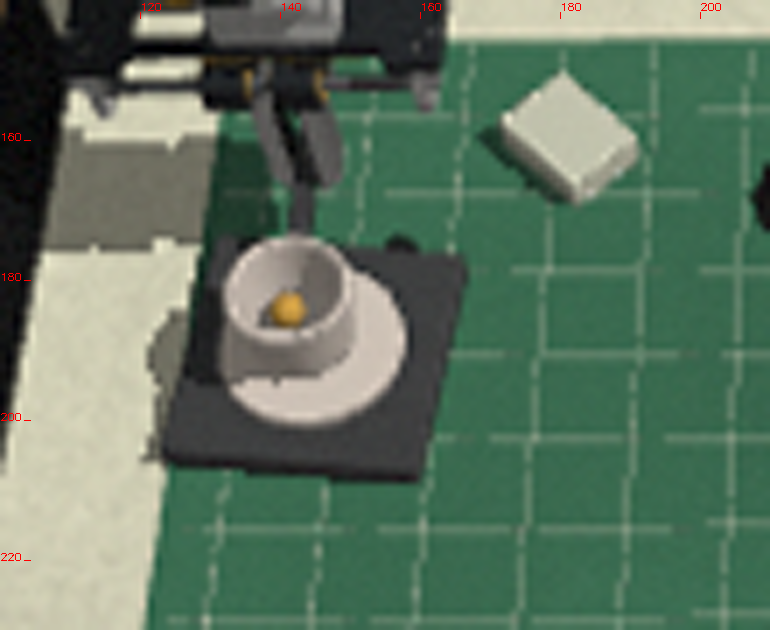

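View pics/t23c.png

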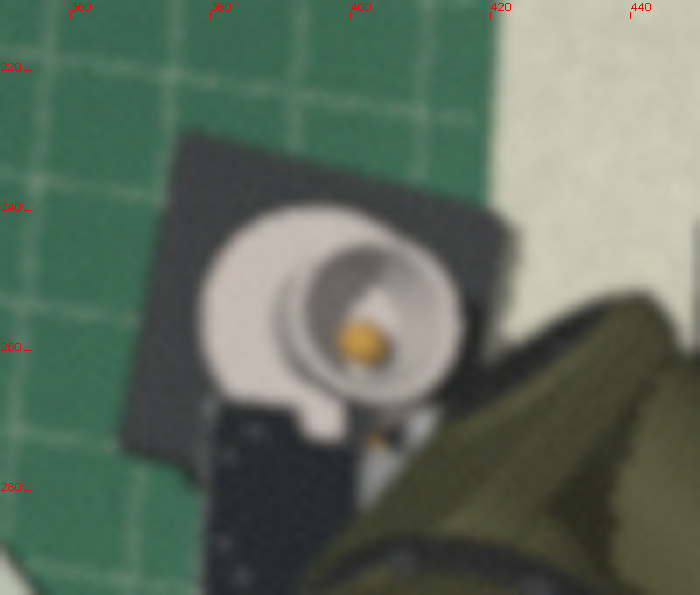

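```bash
python3 -c "
from h import *
for z in (.069,.074): print(pix2w('scene',141.4,181.4,z),pix2w('top',403.1,256.1,z))
print(pix2w('scene',144.4,189,.024),pix2w('top',396.1,256.9,.024))
print(w2pix('scene',[.511,-.361,.074]),w2pix('top',[.511,-.361,.074]))
b=snap('wrist','w24')"
```

```text
[ 0.509  -0.3613  0.069 ] [ 0.5087 -0.3637  0.069 ]
[ 0.5123 -0.3599  0.074 ] [ 0.5079 -0.362   0.074 ]
[ 0.5118 -0.3596  0.024 ] [ 0.5103 -0.3605  0.024 ]
[141.1311 181.0936] [402.798  254.8648]
```

View pics/w24.png

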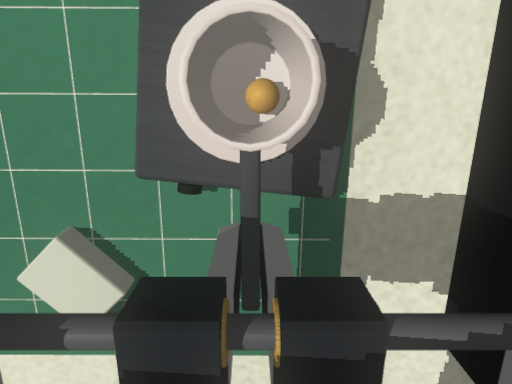

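```bash
python3 -c "
from h import *
print(pix2w('wrist',246.5,79.5,.073))
L,Rr=[pix2w('wrist',*q,.018)[:2] for q in [(137,178),(336,195)]];e=Rr-L;n=np.array([-e[1],e[0]])/np.hypot(*e);print(L,Rr,np.hypot(*e),(L+Rr)/2+.065*n)
s=cv2.imread('pics/s23.png');crop(s,122,165,50,42,15,'s23d')"
```

```text
[ 0.5102 -0.3603  0.073 ]
[ 0.4532 -0.2907] [ 0.4426 -0.4171] 0.12691587555589437 [ 0.5127 -0.3594]
```

View pics/s23d.png

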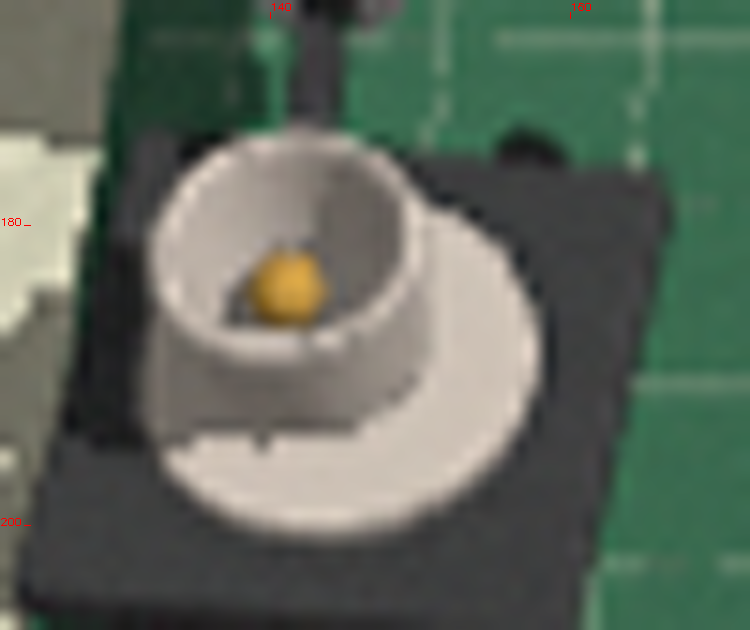

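```bash
python3 -m creep '{"hand":[1,1,1,1,1,1,0,0,0,0,0,0],"slide":[[0,-0.001,-0.001],[0.002,-0.002,-0.001],[0.004,-0.002,-0.001],[0.005,-0.002,-0.001],[0.0055,-0.002,-0.001],[0.0055,-0.002,-0.001],[0.0055,-0.002,-0.001],[0.0055,-0.002,-0.001],[0.0055,-0.002,-0.001],[0.0055,-0.002,-0.001],[0.0055,-0.002,-0.001],[0.0055,-0.002,-0.001]],"spin":[0,0,0,0,0,0,0,0,0,0,0,0]}'; python3 -c "
from h import *
go(.427,-.361,.053,-90);snap('wrist','w25')"
```

```text
time_s: 30.82
ee_pos: [0.4271, -0.3609, 0.0143]
eef_rot: [-1.525, 1.571, 1.622]
force: [-0.2, -0.3, 0.6]
grip_width: 0.0452
t30.82 p [ 0.4271 -0.3609  0.0143] yaw -89.7 slide [-0.0007  0.0001  0.0001] spin 0.3 F [-0.2 -0.3  0.6] w 0.0452 q6 0.80
```

View pics/w25.png

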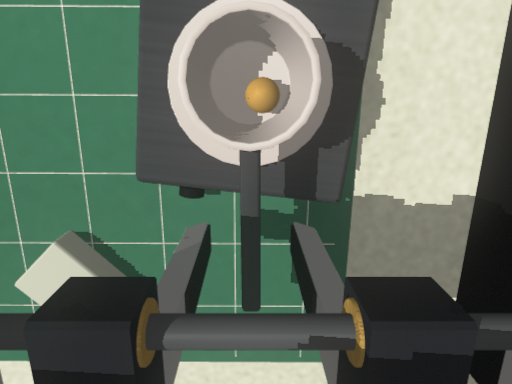

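Released. Rise clear and inspect from all cameras.

```bash
python3 -m creep '{"hand":[0,0,0,0,0,0,0,0,0,0,0,0],"slide":[[-0.005,0,0],[-0.015,0,0],[-0.03,0,0],[-0.05,0,0],[-0.075,0,0],[-0.1,0,0],[-0.125,0,0],[-0.15,0,0.01],[-0.17,0,0.03],[-0.185,0,0.05],[-0.19,0,0.07],[-0.19,0,0.08]],"spin":[0,0,0,0,0,0,0,0,0,0,0,0]}'; python3 -c "
from h import *
go(.427,-.361,.053,-90);w=snap('wrist','w26');s=snap('scene','s26');t=snap('top','t26');
crop(s,122,165,50,42,15,'s26d');crop(t,360,220,80,70,9,'t26c')
cv2.imwrite('pics/t26b.png',cv2.resize(t,(800,600)));cv2.imwrite('pics/s26b.png',cv2.resize(s,(800,600)))"
```

```text
time_s: 31.87
ee_pos: [0.346, -0.3618, 0.2069]
eef_rot: [2.213, 1.567, -0.925]
force: [0.8, -0.3, 0.4]
grip_width: 0.0469
t31.87 p [ 0.346  -0.3618  0.2069] yaw -89.8 slide [ 0.192  -0.001  -0.0806] spin 0.2 F [ 0.8 -0.3  0.4] w 0.0469 q6 0.69
```

View pics/w26.png

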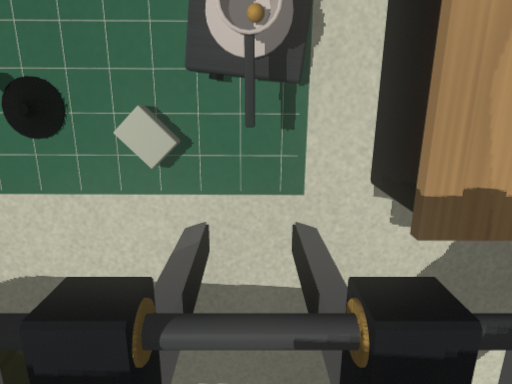

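View pics/s26d.png

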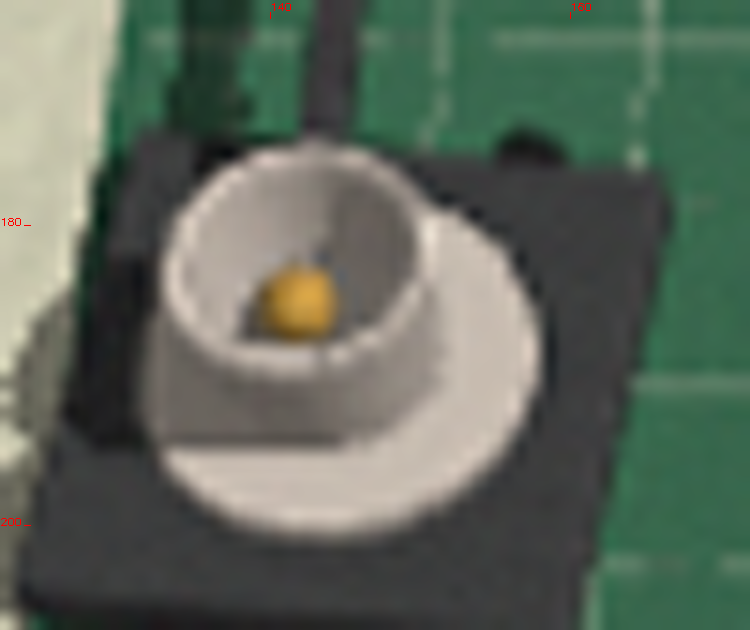

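View pics/t26c.png

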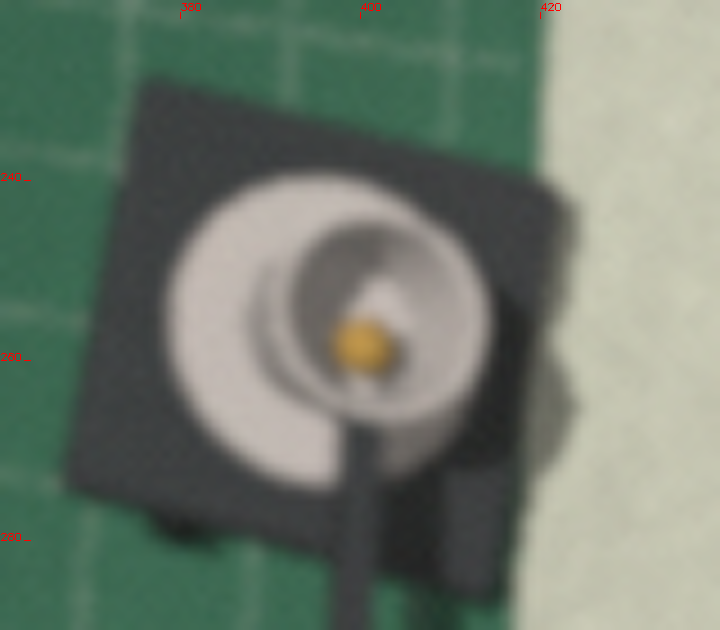

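View pics/s26b.png

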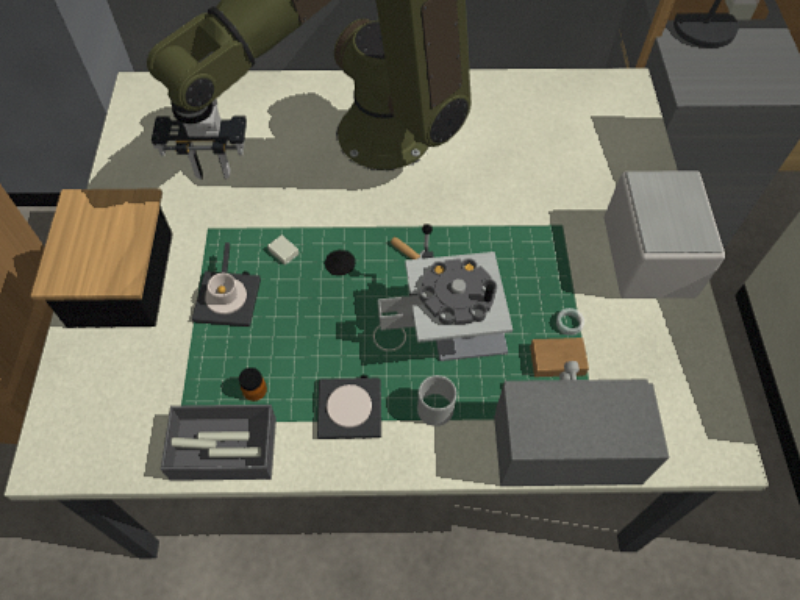

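View pics/t26b.png

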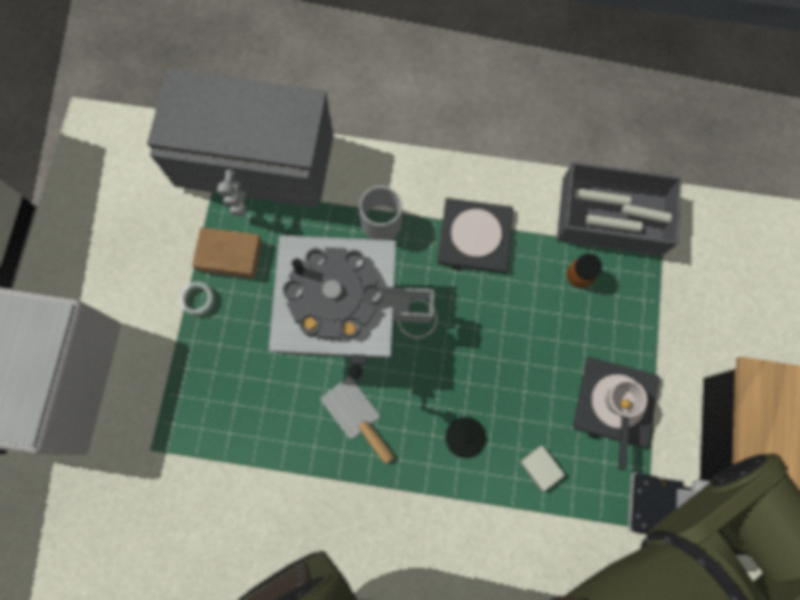

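```bash
python3 -c "
from h import *
print('rim',pix2w('scene',142.0,182.2,.069),pix2w('top',402.9,255.7,.069))
print('disc',pix2w('scene',144.6,189,.024),pix2w('top',396.0,256.8,.024))
print('wrist rim',)
for z,n in((.069,'rim'),): print(w2pix('wrist',[.511,-.360,.069]),w2pix('scene',[.511,-.36,.069]),w2pix('top',[.511,-.36,.069]))
"
```

```text
rim [ 0.5123 -0.3589  0.069 ] [ 0.5096 -0.3631  0.069 ]
disc [ 0.5118 -0.3589  0.024 ] [ 0.5106 -0.3602  0.024 ]
wrist rim
[250.3412  -4.0248] [141.7198 181.8809] [401.7374 254.9946]
```

```bash
python3 -c "
from h import *
print(ctrl.get_obs()['joint_vel'],ctrl.hand_in())"
```

```text
the job is handed in; nothing more can be done
[ 0.0184  0.027  -0.0132  0.0011 -0.0029  0.0083] None
```

The crucible, with the brass ball in it, now stands in the middle of the white disc on the hot plate nearest the robot. The job was handed in at about 32 s.

**What I did, in order:**
- Stood the crucible under the spout and let go.
- Led the wheel 102° anticlockwise by its peg, with the flap shut, until the ball's pocket was over the drop hole.
- Pulled the lever to about 1.1 rad; the ball came down into the crucible.
- Swung the lever back to its stop, and only then carried the crucible to the plate.

**Last checks:**
- **Ball:** visible inside the crucible in the pictures from all three cameras. The fingers never touched it.
- **Centring:** the rim is within about 1 mm of the disc's centre by the scene camera and about 3 mm by the top camera.
- **Machine:** the knob is back at its starting pixel position. The brass cube and disc are still in their pockets.
- **Other things on the table:** none looks moved in the final pictures.

**What disagreed:**
- **Reported height:** the tool's reported height read about 38 mm too low against the pictures. My first attempt to grip the crucible therefore closed above the handle without moving it. I allowed for the difference in every later move.
- **Forces:** at the end of the wheel turn and the lever moves, the wrist force readings reached about 8 to 12 N, with no sign of anything shifting.

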